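# Clear the draw station after a donor

### The job

The donor has left, so clear the draw station, sharps first: before you move anything else, drop the used needle cap through the mouth of the open sharps box and close its flap, pressing it flat shut. Then stand the filled blood tube from its little stand in the one empty well of the four-well sample rack, stand the small ointment bottle upright in the round well of the dressing caddy, and put the squeeze ball in the steel wash basin.

Things in the scene. Friction and masses are not known exactly. Their poses are not given: they have to be found in the camera images.
- needle_cap_center (a point): used needle cap, a teal stub 12 wide (its x), 34 long (its y), 12 high (z), lying on the table; the point is its centre, 6 mm above its underside. It may be gripped across its width or end to end.
- tube_center (a point): filled blood tube, 91 tall, 13 in diameter, with a purple cap of 15.5 diameter on its top 22 mm; it stands upright (z up) in a small single metal stand (fixed, foot 52 across, mouth 54 mm above the table). The point is the middle of the tube, 45.5 mm above its foot and 58 mm above the table. Draw it up by the cap; it comes free after 42 mm.
- bottle_center (a point): small white ointment bottle with a round white cap, 30 diameter and 55 tall (body 40 high, cap 24 diameter), standing on the table; the point is its centre, half-way up.
- ball_center (a point): cream foam squeeze ball, 48 diameter and 46 high, resting on the table; the point is its centre, 23 mm up. It is firm in simulation and may roll if pushed.
- sharps_mouth (a point): centre of the mouth in the lid of the open yellow sharps box (red lid; fixed, 96 x 117, lid top 140 mm above the table). The mouth is a rectangular hole, 28 along its x and 44 along its y: the needle cap goes through with its length along y. The point is level with the lid top; z up, x points to the back of the box, where the flap stands.
- sharps_box_flap (a joint): red flap over the mouth: 0 = shut flat on the mouth, grows as it opens; 1.8 to 1.9 at the start (open, leaning back past upright; stop 1.92). Hinge along the mouth's y, 20 mm behind its centre (+x) and 3 mm above the lid; 38 mm from hinge to free edge, 52 wide, 4 thick. Its light friction may keep it from falling quite shut: push it over from behind, then press it down.
- rack_well (a point): centre of the mouth of the one empty well of the four-well metal rack (fixed, 54 x 166, 49 high), 52 mm above the table; z up. The well is 28 wide at the mouth, 19 lower down; its floor is 41 mm below the point, so a seated tube's middle is about 4.5 mm above it. Three tubes stand in the other wells, 40, 80 and 120 mm along +y, tops 103 mm above the table.
- bottle_well (a point): the round well of the grey dressing caddy (fixed, 74 x 152, 22 mm high, with a stack of swabs in its other half, towards +y of this frame). The point is the centre of the well's mouth, 27 mm above the table; z up. The mouth is 52 wide, narrowing to 38; the floor lies 22 mm below the point, so the seated bottle's middle is about 5.5 mm above the point.
- basin_rim (a point): the steel wash basin, a round bowl 136 in diameter (fixed to the table); the point is the centre of its rim, 46 mm above the table. The inner floor lies 42 mm below the point and is about 60 across, the sides sloping up to the rim.

How it is judged:
On the way:
1. the needle cap is in the sharps box and the flap is shut, with the tube, the bottle and the ball still where they were (within 25 mm) (x of needle_cap_center in the frame of sharps_mouth between -0.042 and 0.042 m and y of needle_cap_center in the frame of sharps_mouth between -0.05 and 0.05 m and z of needle_cap_center in the frame of sharps_mouth between -0.14 and -0.02 m and value of joint sharps_box_flap below 0.12 rad and distance of each of tube_center, bottle_center, ball_center from where it was at the start of the episode below 0.025 m), for 0.2 s.
At the end, for the whole second after the job is handed in: needle cap in the sharps box, flap shut (under 0.12 rad); tube down in the empty well (within 12 mm sideways, 10 mm in height, 15 degrees); bottle down in the caddy's round well (10 mm, 10 mm, 10 degrees); ball in the basin, within 45 mm of its middle and below the rim; all at rest (x of needle_cap_center in the frame of sharps_mouth between -0.042 and 0.042 m and y of needle_cap_center in the frame of sharps_mouth between -0.05 and 0.05 m and z of needle_cap_center in the frame of sharps_mouth between -0.14 and -0.02 m and value of joint sharps_box_flap below 0.12 rad and horizontal distance between tube_center and rack_well below 0.012 m and z of tube_center in the frame of rack_well between -0.01 and 0.01 m and angle between tube_center's own z axis and vertical below 0.26 rad and horizontal distance between bottle_center and bottle_well below 0.01 m and z of bottle_center in the frame of bottle_well between -0.01 and 0.01 m and angle between bottle_center's own z axis and vertical below 0.17 rad and horizontal distance between ball_center and basin_rim below 0.045 m and z of ball_center in the frame of basin_rim between -0.035 and 0 m and linear speed of each of needle_cap, tube, bottle, ball below 0.02 m/s); the robot touches nothing.
It also fails if it takes over 120 s, if anything falls off the work surface, if the arm or the gripper's body presses on something with over 40 N, if the wrist force passes 120 N, or if a joint passes its speed limit or range.

### The arm

A 6-joint arm with a two-finger parallel gripper is mounted at the origin on the work surface; the furniture and walls round the work are solid. World frame = base frame: x ahead of the robot, y to its left, z up, the work surface at z = 0. Lengths are in m, angles in rad, forces in N, time in s.
With the tool pointing down it reaches from about 0.275 to 0.725 m from the base axis. Payload 5.6 kg.
Tool frame: the origin (TCP) lies at the centre of the arm's flange, where the gripper is bolted on; the fingertips stand 173 mm ahead of it and the grasp point (between the pads) lies 155 mm ahead of it; z points along the fingers, y is the direction in which the jaws open and shut (so a half turn about z gives the same grasp; the last joint's range is limited). The gripper opens to 85 mm and grips with 20 to 120 N. Pads are 22 mm wide; open, the fingers measure 114 mm over their backs; the gripper's body (76 mm by 85 mm) begins 54 mm behind the grasp point. The pads swing forward as they close: fully open they stand 13 mm farther back than shut.
Start: joints at [-1.059, 0.255, 0.108, 0, -1.424, -0.285], TCP at [0.124, -0.536, 0.405] pointing down, gripper open.
Joint ranges: [-2.95, 2.95], [-1.21, 1.97], [-1.09, 1.5], [-2.87, 1.71], [-2.94, -0.07], [-3.05, 3.05]. Speed limits (rad/s): [2.57, 2.57, 3.14, 3.14, 3.14, 3.14].

### API

Orientations are given as a rotation vector (axis times angle).
In Python, from workcell import robot, vision gives the robot as it stands. The module is installed in compiled form; this text tells all that it offers.
- The arm moves only by the shell command python3 -m crank 'ROWS' [FORCE]. ROWS is text: rows parted by semicolons, each of 7 numbers parted by spaces: the turn, a rotation vector about the tool's x, y, z in rad, then the shift along the tool's x, y, z in m, then the closure, from 0 (fully open) to 1 (shut). In form: ax ay az x y z hand; .... A call has 1 to 5 rows; each row shifts and turns the pose as measured when the row begins, along the tool's axes as they then stand; what a row does not reach is not made up. A row lasts 1/8 s, in which the tool goes at most 62.5 mm and 10.7 degrees, less where a joint would pass 70% of its speed; a pose out of reach is approached as far as the arm can. A call with a gripper value outside its range is refused whole. The fingers move at their own pace and stop on an object; FORCE is the grip in N (left out, the last holds). Time passes only in rows, so rows that do not move let the fingers close. It gives the time, the measured TCP pose, the force and the opening at its end, in the units of the state.
- robot.read_state(): the state, without advancing time (a new reading comes with each control period).
- vision.camera(name): name is "side" or "top"; returns a dict with "color" (400x640x3 uint8, red, green, blue), "fovy" (degrees; the focal length in pixels is half the picture's height over the tangent of half this angle, whatever the lens; pixels are square), "cx", "cy" (the principal point, pixels), "world_from_camera" (4x4, takes a point from camera to world coordinates). Camera axes: x right, y up, looking along -z (the intrinsics and any distortion apply to the point x, -y, -z); pixel columns grow to the right and rows downward; lengths in m; the calibration is good to about 2 mm. A picture is of the moment at which its call begins. There is no depth.
- robot.job_done(): hands the job in, once; it reports no verdict.
The state is a dict: "time": time; "q": joint angles; "dq": joint speeds; "joint_torque": joint torques, N m; "eef_pos": TCP position; "tcp_rot": TCP orientation; "force": force on the tool from outside, world axes, zero at the start; "torque": the same for the moment, N m; "finger_gap": finger opening in m.
Only numpy, scipy, OpenCV 4.12 (cv2) and the standard library are available. Lean on these libraries where they do the work, as an engineer would, in place of code of your own. Each camera call takes 0.05 s, during which the arm holds its last target.

## Working session

There is one attempt and no reset: what is moved stays moved. The work goes in short steps, Python scripts to look and compute and a shell command to move; the robot and the scene stay as the last step left them, time stands still between calls to the robot, and variables do not carry over. Pictures are saved under pics/ and viewed, and the job is handed in when it is done.

```bash
mkdir -p pics; ls
python3 - <<'E'
from workcell import robot, vision
import cv2
s=robot.read_state()
for k,v in s.items(): print(k,v)
for n in("side","top"):
    c=vision.camera(n)
    print(n,c.keys(),c["fovy"],c["cx"],c["cy"],c["world_from_camera"])
    cv2.imwrite(f"pics/{n}0.png",c["color"][:,:,::-1])
E
```

```text
pics
time 0.0
q [-1.05939935e+00  2.55748556e-01  1.06990572e-01 -4.61916561e-04
 -1.42387622e+00 -2.84587476e-01]
dq [-0.0015632   0.00127361  0.00083611  0.00064279 -0.00126047  0.00137058]
joint_torque [-1.20944129e-03 -3.86629772e+01  2.37938404e+01  5.36497816e+00
 -6.08427465e-03 -2.41234403e-06]
eef_pos [ 0.12370148 -0.53574016  0.40379108]
tcp_rot [ 3.55369085e-01 -3.12113431e+00 -2.93916897e-03]
force [-0.20734819 -0.07540327 -0.65252084]
torque [ 0.03470379 -0.00113168  0.0085873 ]
finger_gap 0.08566356712006105
side dict_keys(['color', 'fovy', 'cx', 'cy', 'world_from_camera']) 53.05084691076438 328.3045238204796 197.01732289658452 [[-0.99035869  0.07202551 -0.11832999  0.3781269 ]
 [-0.13606264 -0.34536872  0.92855124  0.72304403]
 [ 0.0260119   0.93569908  0.3518389   0.45459582]
 [ 0.          0.          0.          1.        ]]
top dict_keys(['color', 'fovy', 'cx', 'cy', 'world_from_camera']) 54.92030657806114 319.12598011721064 191.51394975370494 [[ 0.05182739  0.97329678 -0.22362314  0.27946552]
 [-0.99865367  0.05002108 -0.01373859 -0.14122723]
 [-0.00218585  0.2240341   0.97457885  1.02727978]
 [ 0.          0.          0.          1.        ]]
```

View pics/side0.png

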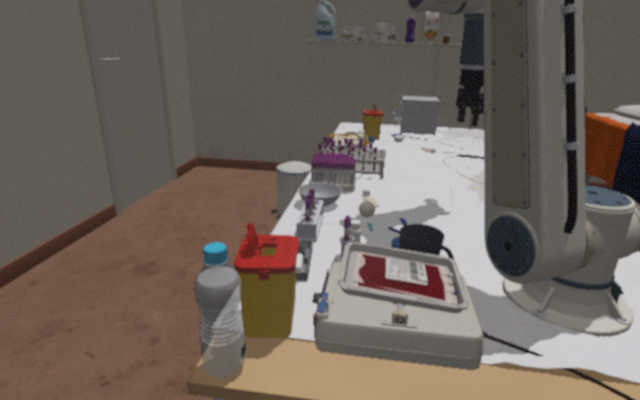

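View pics/top0.png

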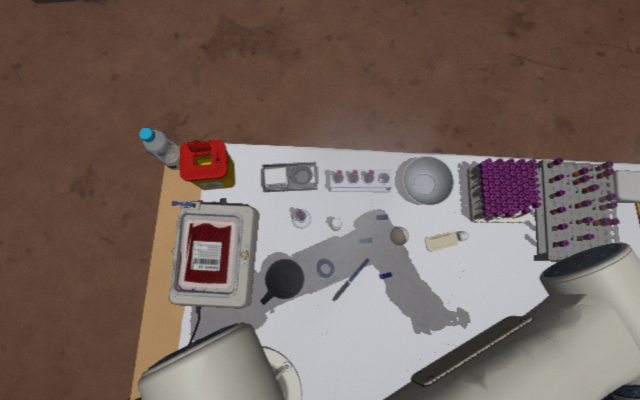

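Run:
```python
import cv2
a=cv2.imread("pics/top0.png")
cv2.imwrite("pics/topz1.png",cv2.resize(a[120:280,140:300],None,fx=3.7,fy=3.7,interpolation=cv2.INTER_CUBIC))
cv2.imwrite("pics/topz2.png",cv2.resize(a[140:290,260:470],None,fx=3.8,fy=3.8,interpolation=cv2.INTER_CUBIC))
b=cv2.imread("pics/side0.png")
cv2.imwrite("pics/sidez1.png",cv2.resize(b[150:350,190:450],None,fx=3,fy=3,interpolation=cv2.INTER_CUBIC))
```

```text
(no output)
```

View pics/topz1.png

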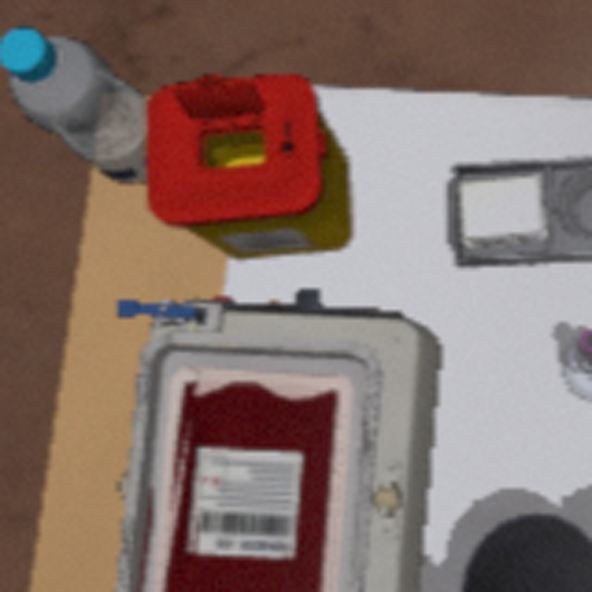

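View pics/topz2.png

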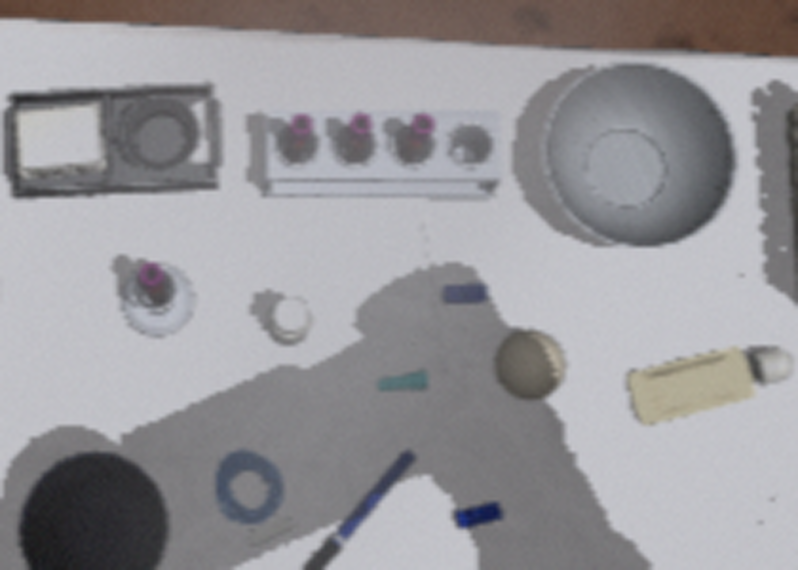

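View pics/sidez1.png

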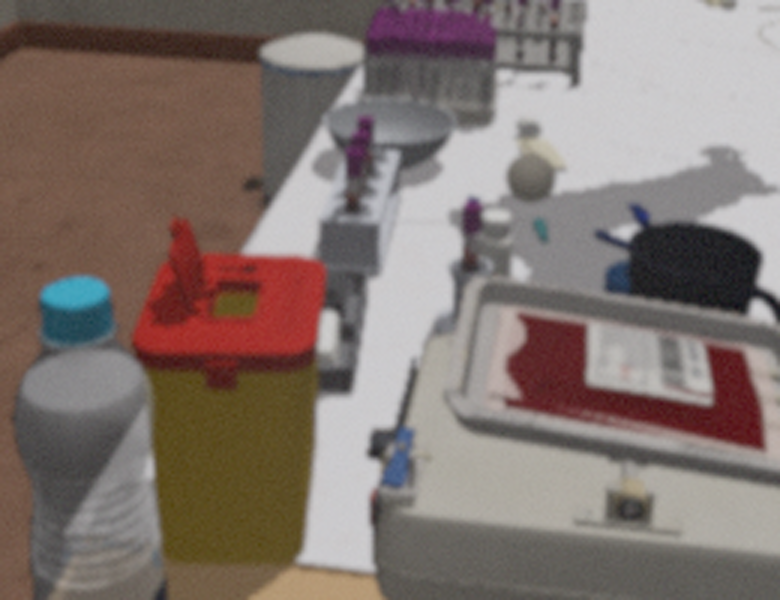

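```bash
cat > h.py <<'E'
import numpy as np, cv2
from workcell import robot, vision
def cam(n): 
    c=vision.camera(n); c["f"]=200/np.tan(np.radians(c["fovy"])/2); return c
def ray(c,u,v):
    d=np.array([(u-c["cx"])/c["f"],-(v-c["cy"])/c["f"],-1.]); T=c["world_from_camera"]
    return T[:3,3],T[:3,:3]@d
def onz(c,u,v,z):
    o,d=ray(c,u,v); return o+d*(z-o[2])/d[2]
def proj(c,p):
    T=c["world_from_camera"]; q=T[:3,:3].T@(np.asarray(p)-T[:3,3])
    return np.array([c["cx"]+c["f"]*q[0]/-q[2],c["cy"]-c["f"]*q[1]/-q[2]])
def tri(c1,p1,c2,p2):
    o1,d1=ray(c1,*p1);o2,d2=ray(c2,*p2)
    A=np.stack([d1,-d2],1);s=np.linalg.lstsq(A,o2-o1,rcond=None)[0]
    a=o1+s[0]*d1;b=o2+s[1]*d2
    return (a+b)/2,np.linalg.norm(a-b)
E
python3 - <<'E'
from h import *
c=cam("top")
def z1(x,y): return 140+x/3.7,120+y/3.7
def z2(x,y): return 260+x/3.8,140+y/3.8
pr=lambda n,p: print(n,np.round(p,4))
hsv=cv2.cvtColor(c["color"],cv2.COLOR_RGB2HSV)
def blobs(lo,hi,roi,mn=8):
    m=cv2.inRange(hsv,lo,hi); M=np.zeros_like(m); x0,y0,x1,y1=roi; M[y0:y1,x0:x1]=m[y0:y1,x0:x1]
    cs,_=cv2.findContours(M,cv2.RETR_EXTERNAL,cv2.CHAIN_APPROX_NONE)
    n,l,st,ce=cv2.connectedComponentsWithStats(M)
    return [(ce[i],st[i],cv2.minAreaRect(np.argwhere(l==i)[:,::-1].astype(np.float32))) for i in range(1,n) if st[i][4]>=mn]
print("teal")
for b in blobs((75,60,50),(98,255,255),(340,220,400,260)): print(b); pr("",onz(c,*b[0],.008)); bx=cv2.boxPoints(b[2]); print([np.round(onz(c,*p,.012),4) for p in bx])
print("purple")
for b in blobs((135,60,40),(165,255,255),(280,160,400,230)): print(b[0],b[1]); pr("",onz(c,*b[0],.1))
print("red")
for b in blobs((0,150,60),(8,255,255),(170,130,245,200),50)+blobs((172,150,60),(180,255,255),(170,130,245,200),50): print(b[0],b[1])
# corner picks
for n,p,z in [("lid BL",z1(148,215),.14),("lid BR",z1(322,205),.14),("lid TL",z1(148,85),.14),("lid TR",z1(315,75),.14),
  ("mouth tl",z1(203,131),.14),("mouth tr",z1(266,128),.14),("mouth bl",z1(205,168),.14),("mouth br",z1(268,163),.14),
  ("flap base L",z1(190,120),.14),("flap top L",z1(176,88),.17),("flap top R",z1(262,82),.17)]: pr(n,onz(c,*p,z))
for n,p,z in [("emptywell",z2(469,146),.05),("rackBL",z2(268,195),.049),("rackBR",z2(497,197),.049),("rackTL",z2(265,113),.049),("rackTR",z2(499,117),.049),
 ("standfoot",z2(157,300),.01),("bottle cap",z2(292,315),.055),("ball",z2(530,365),.023),("basin",z2(641,155),.046),("basinL",z2(548,155),.046),("basinR",z2(735,155),.046),("basT",z2(641,64),.046),("basB",z2(641,246),.046),
 ("bwell",z2(164,138),.02),("caddy TL",z2(10,95),.02),("TR",z2(212,85),.02),("BR",z2(217,187),.022),("BL",z2(12,195),.022)]: pr(n,onz(c,*p,z))
E
```

```text
teal
(array([367.6       , 239.86666667]), array([363, 239,   9,   3,  15], dtype=int32), ((367.0, 240.0), (2.0, 8.0), 90.0))
 [ 0.3891 -0.2615  0.008 ]
[array([ 0.3903, -0.2489,  0.012 ]), array([ 0.3914, -0.2699,  0.012 ]), array([ 0.3861, -0.27  ,  0.012 ]), array([ 0.3851, -0.249 ,  0.012 ])]
purple
[299.57142857 211.95238095] [297 209   6   6  21]
 [ 0.4386 -0.0831  0.1   ]
red
[202.66188397 160.02308172] [ 179  140   49   41 1603]
lid BL [0.4988 0.2046 0.14  ]
lid BR [0.5112 0.0931 0.14  ]
lid TL [0.5869 0.2164 0.14  ]
lid TR [0.5995 0.1071 0.14  ]
mouth tl [0.5572 0.1762 0.14  ]
mouth tr [0.5613 0.1353 0.14  ]
mouth bl [0.5321 0.1718 0.14  ]
mouth br [0.5376 0.1312 0.14  ]
flap base L [0.5642 0.1856 0.14  ]
flap top L [0.5754 0.1862 0.17  ]
flap top R [0.5822 0.132  0.17  ]
emptywell [ 0.5476 -0.2942  0.05  ]
rackBL [ 0.506  -0.1571  0.049 ]
rackBR [ 0.5126 -0.314   0.049 ]
rackTL [ 0.5643 -0.1524  0.049 ]
rackTR [ 0.5698 -0.3148  0.049 ]
standfoot [ 0.4354 -0.0833  0.01  ]
bottle cap [ 0.4231 -0.1768  0.055 ]
ball [ 0.4017 -0.3424  0.023 ]
basin [ 0.5483 -0.4138  0.046 ]
basinL [ 0.545  -0.3495  0.046 ]
basinR [ 0.5517 -0.4788  0.046 ]
basT [ 0.6145 -0.4146  0.046 ]
basB [ 0.4841 -0.4131  0.046 ]
bwell [ 0.5506 -0.0816  0.02  ]
caddy TL [0.5768 0.0308 0.02  ]
TR [ 0.5918 -0.1137  0.02  ]
BR [ 0.5162 -0.1213  0.022 ]
BL [0.503  0.0229 0.022 ]
```

Run:
```python
from h import *
a=cv2.imread("pics/top0.png"); g=cv2.GaussianBlur(cv2.cvtColor(a,cv2.COLOR_BGR2GRAY),(3,3),0).astype(float)
# table far edge: per column find brown->white transition
xs=[];ys=[]
for x in list(range(245,400,8))+list(range(460,640,8)):
    col=g[125:180,x]; d=np.diff(col); i=np.argmax(d)
    # subpixel
    if 0<i<len(d)-1:
        o=(d[i-1]-d[i+1])/(2*(d[i-1]-2*d[i]+d[i+1]))
        xs.append(x);ys.append(125.5+i+o)
print(list(zip(xs,np.round(ys,1))))
# left brown/wood edge and purple caps
c=cam("top"); hsv=cv2.cvtColor(c["color"],cv2.COLOR_RGB2HSV)
m=cv2.inRange(hsv,(130,40,30),(170,255,255)); M=np.zeros_like(m); M[160:235,280:400]=m[160:235,280:400]
n,l,st,ce=cv2.connectedComponentsWithStats(M)
for i in range(1,n):
    if st[i][4]>4: print(ce[i],st[i][4],onz(c,*ce[i],.1))
```

```text
[(245, np.float64(143.6)), (253, np.float64(144.5)), (261, np.float64(144.4)), (269, np.float64(144.8)), (277, np.float64(145.5)), (285, np.float64(145.5)), (293, np.float64(145.9)), (301, np.float64(146.6)), (309, np.float64(146.5)), (317, np.float64(147.1)), (325, np.float64(147.6)), (333, np.float64(147.9)), (341, np.float64(148.6)), (349, np.float64(148.9)), (357, np.float64(149.7)), (365, np.float64(149.6)), (373, np.float64(150.5)), (381, np.float64(150.7)), (389, np.float64(151.6)), (397, np.float64(151.8)), (460, np.float64(154.6)), (468, np.float64(154.7)), (476, np.float64(155.5)), (484, np.float64(155.7)), (492, np.float64(156.0)), (500, np.float64(156.2)), (508, np.float64(156.6)), (516, np.float64(157.6)), (524, np.float64(157.2)), (532, np.float64(167.0)), (540, np.float64(158.2)), (548, np.float64(167.5)), (556, np.float64(164.8)), (564, np.float64(159.5)), (572, np.float64(159.9)), (580, np.float64(160.5)), (588, np.float64(160.5)), (596, np.float64(161.5)), (604, np.float64(176.5)), (612, np.float64(165.2)), (620, np.float64(162.7)), (628, np.float64(163.0)), (636, np.float64(163.6))]
[339.         172.47368421] 19 [ 0.54357164 -0.17525234  0.1       ]
[354.22222222 171.94444444] 18 [ 0.54689383 -0.21321397  0.1       ]
[371.         172.15789474] 19 [ 0.5484877  -0.25511999  0.1       ]
[299.         212.65517241] 29 [ 0.4368163  -0.08182245  0.1       ]
```

Run:
```python
from h import *
c=cam("side");s=lambda x,y:(190+x/3,150+y/3)
P={"tubecap top":((.438,-.083,.1),s(472,200)),"needle":((.389,-.258,.006),s(541,230)),"ball":((.4017,-.3424,.023),s(530,176)),
"bottle top":((.4231,-.1768,.055),s(497,213)),"basin":((.5483,-.4138,.046),s(391,122)),
"rackBL":((.506,-.1571,.049),s(395,250)),"lidBR":((.5112,.0931,.14),s(325,262)),"lidBL":((.4988,.2046,.14),s(322,345)),"lidTL":((.5869,.2164,.14),s(138,345)),
"mouth tl":((.5572,.1762,.14),s(211,315)),"mouth tr":((.5613,.1353,.14),s(219,283)),"mouth bl":((.5321,.1718,.14),s(255,317)),"mouth br":((.5376,.1312,.14),s(260,284))}
for k,(p,u) in P.items(): print(k,np.round(proj(c,p),1),np.round(u,1))
a=cv2.imread("pics/side0.png")
cv2.imwrite("pics/sidez2.png",cv2.resize(a[215:290,225:305],None,fx=7,fy=7,interpolation=cv2.INTER_CUBIC))
a=cv2.imread("pics/top0.png")
cv2.imwrite("pics/topz3.png",cv2.resize(a[130:200,170:245],None,fx=8,fy=8,interpolation=cv2.INTER_CUBIC))
```

```text
tubecap top [347.  219.4] [347.3 216.7]
needle [369.9 227. ] [370.3 226.7]
ball [367. 209.] [366.7 208.7]
bottle top [355.9 221.5] [355.7 221. ]
basin [320.3 189.6] [320.3 190.7]
rackBL [321.1 224.3] [321.7 233.3]
lidBR [297.7 234.9] [298.3 237.3]
lidBL [290.5 267.5] [297.3 265. ]
lidTL [231.7 266. ] [236. 265.]
mouth tl [258.7 255. ] [260.3 255. ]
mouth tr [263.5 243.2] [263.  244.3]
mouth bl [274.7 255.1] [275.  255.7]
mouth br [277.8 243.3] [276.7 244.7]
```

View pics/sidez2.png

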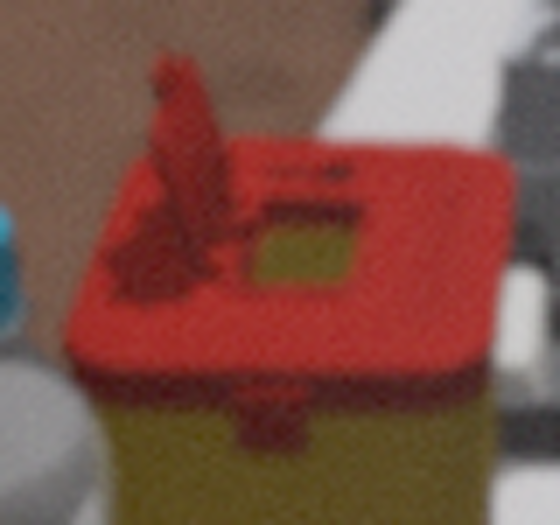

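View pics/topz3.png

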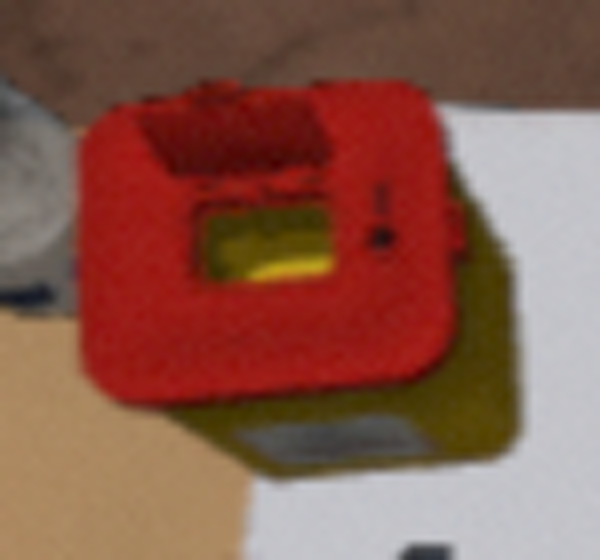

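Run:
```python
from h import *
c=cam("top");d=cam("side")
s7=lambda x,y:(225+x/7-.43,215+y/7-.43); t8=lambda x,y:(170+x/8-.44,130+y/8-.44)
print("mouth tri",tri(c,t8(263,240),d,s7(305,244)), onz(c,*t8(263,240),.14), onz(d,*s7(305,244),.14))
a=c["color"][225:255,350:385]; b=d["color"][210:240,355:385]
cv2.imwrite("pics/n1.png",np.hstack([cv2.resize(x,(400,400),interpolation=cv2.INTER_CUBIC) for x in(a,b)])[:,:,::-1])
for C in(c,d):
    f=C["color"].astype(float); m=((f[...,1]-f[...,0])>22)&((f[...,2]-f[...,0])>15)&(f[...,1]>f[...,2]-12); 
    M=np.zeros(m.shape,np.uint8)
    if C is c: M[225:255,350:385]=m[225:255,350:385]
    else: M[210:240,355:385]=m[210:240,355:385]
    p=np.argwhere(M)[:,::-1].astype(np.float32); print(len(p),p.mean(0),cv2.minAreaRect(p))
    w=np.array([onz(C,*q,.009)[:2] for q in p]); mu=w.mean(0); u,s,v=np.linalg.svd(w-mu); pr=(w-mu)@v.T
    print(mu,v[0],np.degrees(np.arctan2(-v[0][0]*np.sign(v[0][1]),abs(v[0][1]))),pr.min(0),pr.max(0),(mu+v[0]*(pr[:,0].min()+pr[:,0].max())/2))
```

```text
mouth tri (array([0.54735353, 0.15639516, 0.14065233]), np.float64(0.00014239836303734068)) [0.54762462 0.1566292  0.14      ] [0.54762568 0.15525146 0.14      ]
16 [367.5    239.8125] ((367.0, 240.0), (2.0, 8.0), 90.0)
[ 0.38910367 -0.26109606] [ 0.15580138 -0.9877884 ] 8.963276847756894 [-0.01220953 -0.00350995] [0.00946644 0.00225822] [ 0.38888998 -0.25974126]
16 [369.8125 225.5   ] ((369.8499755859375, 225.55003356933594), (5.375871658325195, 2.5298221111297607), 71.56504821777344)
[ 0.38952216 -0.26126824] [-0.13588859  0.99072412] 7.810006036828774 [-0.01624057 -0.00352057] [0.01591    0.00398068] [ 0.38954462 -0.26143199]
```

View pics/n1.png

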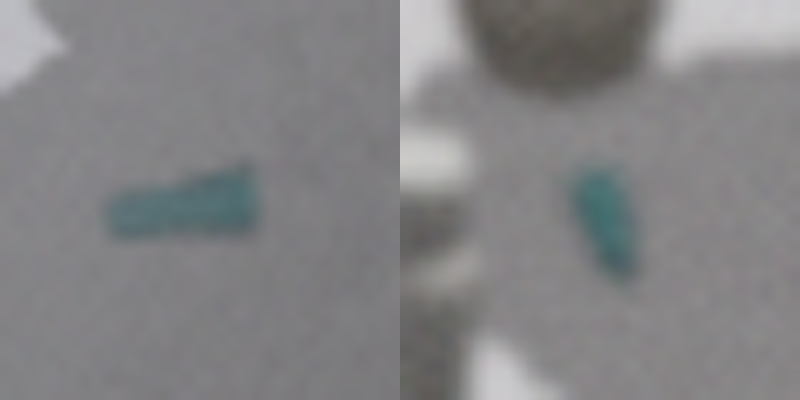

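```bash
cat >> h.py <<'E'
from scipy.spatial.transform import Rotation as Ro
def st():
    s=robot.read_state(); R=Ro.from_rotvec(s["tcp_rot"]); return s,R
def yaw(R): y=R.as_matrix()[:,1]; return np.degrees(np.arctan2(-y[0],y[1]))
def plan(p,phi):
    """delta from now to tcp p (world), tool down, tool y at angle phi deg ccw from world y"""
    s,R=st(); y=np.array([-np.sin(np.radians(phi)),np.cos(np.radians(phi)),0]); z=np.array([0,0,-1.]);x=np.cross(y,z)
    Rt=Ro.from_matrix(np.stack([x,y,z],1))
    t=R.inv().apply(np.asarray(p)-s["eef_pos"]); r=(R.inv()*Rt).as_rotvec()
    print("t",round(s["time"],2),"pos",np.round(s["eef_pos"],4),"yaw",round(yaw(R),2),"tilt",np.round(R.as_matrix()[:2,2],3),"F",np.round(s["force"],1),"gap",round(s["finger_gap"],4))
    print("  turn",np.round(r,3),"shift",np.round(t,4),"rows>=",np.ceil(max(np.linalg.norm(t)/.06,np.linalg.norm(r)/.18)))
E
python3 - <<'E'
from h import *
c=cam("top");d=cam("side")
p,q=(365.5,239.7),(369.7,226.2)
print(onz(c,*p,.007),onz(d,*q,.007),tri(c,p,d,q))
plan((.389,-.257,.26),8)
E
```

```text
[ 0.38934222 -0.25604511  0.007     ] [ 0.38967942 -0.26101931  0.007     ] (array([ 0.38935569, -0.25579516,  0.00934206]), np.float64(0.0005287361768967877))
t 0.45 pos [ 0.1237 -0.5359  0.4046] yaw 12.99 tilt [-0.  0.] F [-0.4  1.2  0.3] gap 0.0853
  turn [0.    0.    0.087] shift [-0.3212  0.2121  0.1447] rows>= 7.0
```

```bash
python3 -m crank '0 0 0.02 -0.045 0.03 0.02 0.4; 0 0 0.02 -0.045 0.03 0.02 0.4; 0 0 0.02 -0.045 0.03 0.02 0.4; 0 0 0.02 -0.045 0.03 0.02 0.4; 0 0 0.0 -0.045 0.03 0.02 0.4' 40; python3 -c "
from h import *
plan((.389,-.257,.22),8)"
```

```text
time: 1.08
eef_pos: [0.3206, -0.3448, 0.3032]
tcp_rot: [-0.215, 3.131, -0.008]
force: [1.2, -1.5, -0.3]
finger_gap: 0.0517
t 1.07 pos [ 0.3206 -0.3448  0.3032] yaw 7.85 tilt [ 0.003 -0.005] F [ 1.2 -1.5 -0.3] gap 0.0517
  turn [-0.005  0.002 -0.003] shift [-0.0796  0.0781  0.083 ] rows>= 3.0
```

```bash
python3 -m crank '-0.005 0 0 -0.04 0.039 0.042 0.4; 0 0 0 -0.04 0.039 0.04 0.4; 0 0 0 0 0 0 0.4' ; python3 -c "
from h import *
c=cam('top');d=cam('side')
cv2.imwrite('pics/a1.png',np.hstack([cv2.resize(x,(390,300)) for x in(c['color'][190:290,300:430],d['color'][160:260,310:440])])[:,:,::-1])
plan((.389,-.257,.178),8)"
```

```text
time: 1.45
eef_pos: [0.3847, -0.2625, 0.2284]
tcp_rot: [-0.222, 3.131, -0.001]
force: [-0.7, -0.5, -0.5]
finger_gap: 0.0517
t 1.55 pos [ 0.3844 -0.2646  0.2307] yaw 8.01 tilt [ 0.007 -0.002] F [-0.2 -0.6  0.5] gap 0.0514
  turn [-0.003  0.006  0.   ] shift [-0.0053  0.0071  0.0527] rows>= 1.0
```

View pics/a1.png

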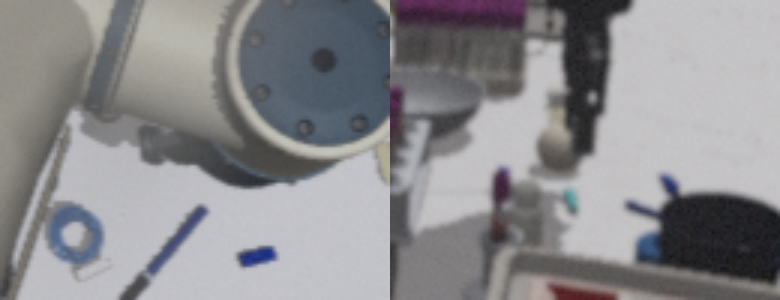

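```bash
python3 -m crank '0 0.006 0 -0.005 0.007 0.025 0.4; 0 0 0 0 0 0.02 0.4; 0 0 0 0 0 0 0.4' ; python3 -c "
from h import *
plan((.389,-.257,.177),8)"
```

```text
time: 1.92
eef_pos: [0.3888, -0.2602, 0.1883]
tcp_rot: [-0.213, 3.127, -0.011]
force: [-0.2, 0.0, -0.0]
finger_gap: 0.0512
t 1.93 pos [ 0.3888 -0.2602  0.1883] yaw 7.8 tilt [ 0.008 -0.006] F [-0.2  0.  -0. ] gap 0.0512
  turn [-0.007  0.007 -0.004] shift [-0.0006  0.0032  0.0113] rows>= 1.0
```

```bash
python3 -m crank '-0.006 0.007 -0.003 -0.0005 0.004 0.012 0.4; 0 0 0 0 0 0 0.4; 0 0 0 0 0 0 0.4' ; python3 -c "
from h import *
plan((.389,-.257,.177),8)
d=cam('side')
cv2.imwrite('pics/a2.png',cv2.resize(d['color'][180:240,330:420],None,fx=7,fy=7)[:,:,::-1])"
```

```text
time: 2.3
eef_pos: [0.3893, -0.2576, 0.1782]
tcp_rot: [-0.215, 3.131, -0.005]
force: [0.6, -0.6, 0.5]
finger_gap: 0.0516
t 2.3 pos [ 0.3893 -0.2576  0.1782] yaw 7.87 tilt [ 0.004 -0.003] F [ 0.6 -0.6  0.5] gap 0.0516
  turn [-0.003  0.003 -0.002] shift [0.0002 0.0006 0.0012] rows>= 1.0
```

View pics/a2.png

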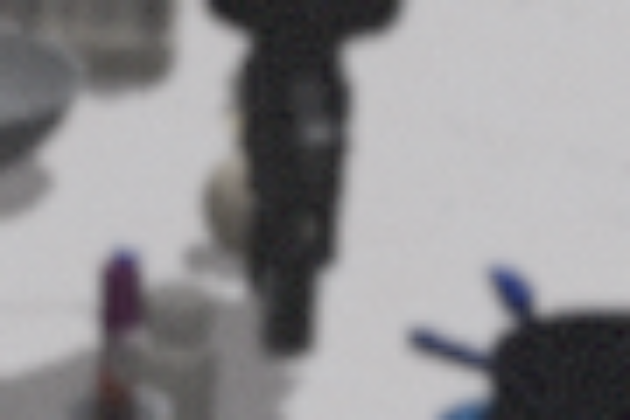

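```bash
python3 -m crank '0 0 0 0 0 0.004 0.5; 0 0 0 0 0 0 0.7; 0 0 0 0 0 0 0.7; 0 0 0 0 0 0 0.75; 0 0 0 0 0 0 0.75' 30; python3 -c "
from h import *
plan((.389,-.257,.26),8)"
```

```text
time: 2.98
eef_pos: [0.3895, -0.2575, 0.1744]
tcp_rot: [-0.216, 3.13, -0.005]
force: [0.4, -0.0, 0.0]
finger_gap: 0.0331
t 2.98 pos [ 0.3895 -0.2575  0.1744] yaw 7.89 tilt [ 0.005 -0.003] F [ 0.4 -0.   0. ] gap 0.0331
  turn [-0.004  0.004 -0.002] shift [ 0.      0.0003 -0.0856] rows>= 2.0
```

```bash
python3 -m crank '0 0 0 0 0 -0.05 0.75; 0 0 0 0 0 -0.055 0.75; 0 0 0 0 0 -0.045 0.75' ; python3 -c "
from h import *
d=cam('side')
cv2.imwrite('pics/a3.png',cv2.resize(d['color'][120:240,310:440],None,fx=5,fy=5)[:,:,::-1])
plan((.547,.156,.338),6.5)"
```

```text
time: 3.35
eef_pos: [0.3877, -0.2567, 0.3248]
tcp_rot: [0.215, -3.129, -0.001]
force: [1.5, -0.2, -0.2]
finger_gap: 0.0331
t 3.4 pos [ 0.3891 -0.2577  0.3311] yaw 7.93 tilt [ 0.004 -0.005] F [ 1.3 -1.1  6.7] gap 0.0331
  turn [-0.006  0.003  0.025] shift [-0.2135  0.3879 -0.0085] rows>= 8.0
```

View pics/a3.png

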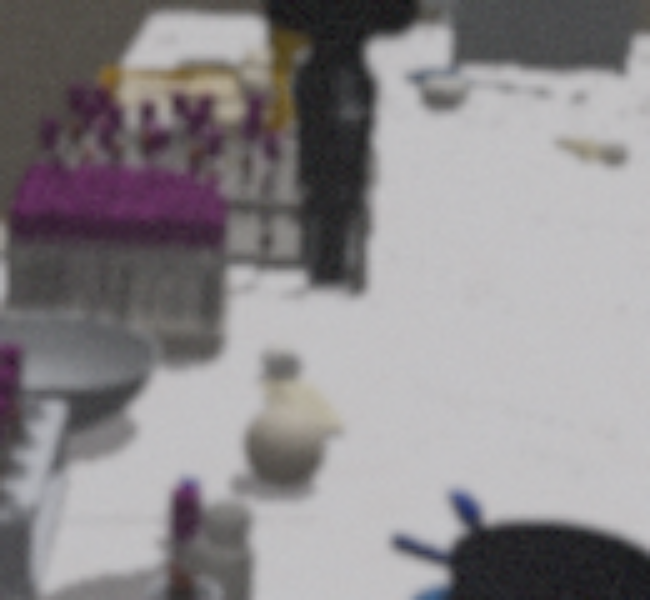

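```bash
python3 -m crank '-0.005 0.003 0.02 -0.024 0.044 -0.005 0.75; 0 0 0 -0.026 0.048 -0.003 0.75; 0 0 0 -0.026 0.048 0 0.75; 0 0 0 -0.026 0.048 0 0.75; 0 0 0 -0.026 0.048 0 0.75' ; python3 -c "
from h import *
plan((.547,.156,.338),6.5)"
```

```text
time: 4.03
eef_pos: [0.4897, -0.0037, 0.3412]
tcp_rot: [-0.173, 3.13, -0.002]
force: [1.2, -0.9, 0.4]
finger_gap: 0.0327
t 4.03 pos [ 0.4897 -0.0037  0.3412] yaw 6.32 tilt [ 0.007 -0.001] F [ 1.2 -0.9  0.4] gap 0.0327
  turn [-0.002  0.006 -0.003] shift [-0.0746  0.1524  0.0034] rows>= 3.0
```

```bash
python3 -m crank '0 0.006 0 -0.024 0.048 0 0.75; 0 0 0 -0.022 0.044 0 0.75; 0 0 0 -0.016 0.035 0 0.75; 0 0 0 0 0 0 0.75' ; python3 -c "
from h import *
d=cam('side');c=cam('top')
cv2.imwrite('pics/a4.png',np.hstack([cv2.resize(d['color'][190:290,210:320],(385,350)),cv2.resize(c['color'][110:210,160:270],(385,350))])[:,:,::-1])
plan((.547,.156,.325),6.5)"
```

```text
time: 4.53
eef_pos: [0.5387, 0.1376, 0.3391]
tcp_rot: [0.18, -3.136, 0.003]
force: [-0.2, -0.7, 0.7]
finger_gap: 0.0331
t 4.62 pos [0.5382 0.1356 0.3395] yaw 6.47 tilt [-0.001 -0.003] F [ 0.1  0.  -0.6] gap 0.033
  turn [-0.002 -0.001 -0.   ] shift [-0.0111  0.0193  0.0145] rows>= 1.0
```

View pics/a4.png

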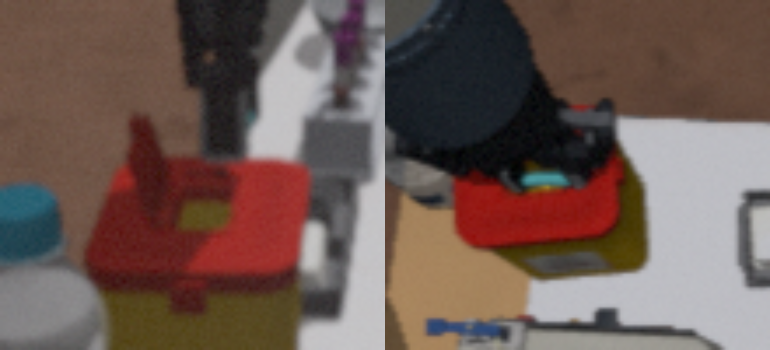

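Run:
```python
from h import *
d=cam('side');c=cam('top')
for C,(x0,y0,x1,y1) in((c,(190,150,220,175)),(d,(255,200,300,245))):
    f=C["color"].astype(float); m=((f[...,1]-f[...,0])>22)&((f[...,2]-f[...,0])>10)
    M=np.zeros(m.shape,np.uint8); M[y0:y1,x0:x1]=m[y0:y1,x0:x1]
    p=np.argwhere(M)[:,::-1]; print(len(p),p.mean(0),p.min(0),p.max(0),onz(C,*p.mean(0),.168))
    for z in (.16,.17): print(onz(C,*p.min(0),z),onz(C,*p.max(0),z))
cv2.imwrite('pics/a5.png',np.hstack([cv2.resize(d['color'][195:245,255:305],(390,390),interpolation=cv2.INTER_CUBIC),cv2.resize(c['color'][140:180,185:225],(390,390),interpolation=cv2.INTER_CUBIC)])[:,:,::-1])
print(st()[0]["eef_pos"])
```

```text
52 [205.51923077 160.65384615] [199 159] [213 162] [0.53687131 0.13971063 0.168     ]
[0.54254103 0.15818178 0.16      ] [0.5368707  0.12432692 0.16      ]
[0.53950769 0.1547295  0.17      ] [0.53390274 0.121265   0.17      ]
1 [282. 222.] [282 222] [282 222] [0.53647241 0.10481845 0.168     ]
[0.54089245 0.08756137 0.16      ] [0.54089245 0.08756137 0.16      ]
[0.5353674  0.10913271 0.17      ] [0.5353674  0.10913271 0.17      ]
[0.5380436  0.13457766 0.34010172]
```

View pics/a5.png

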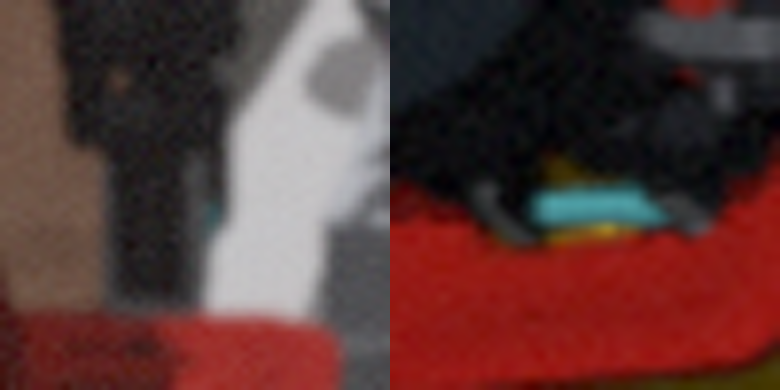

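```bash
python3 -m crank '0 0 0 -0.011 0.019 0.008 0.75; 0 0 0 0 0 0.008 0.75; 0 0 0 0 0 0 0.75' ; python3 -c "
from h import *
d=cam('side');c=cam('top')
cv2.imwrite('pics/a6.png',np.hstack([cv2.resize(d['color'][195:275,235:315],(390,390),interpolation=cv2.INTER_CUBIC),cv2.resize(c['color'][135:185,180:230],(390,390),interpolation=cv2.INTER_CUBIC)])[:,:,::-1])
f=c['color'].astype(float); m=((f[...,1]-f[...,0])>22)&((f[...,2]-f[...,0])>10)
M=np.zeros(m.shape,np.uint8); M[140:185,185:230]=m[140:185,185:230]
p=np.argwhere(M)[:,::-1]; print(len(p),p.mean(0),p.min(0),p.max(0),onz(c,*p.mean(0),.155))
plan((.547,.154,.318),6.5)"
```

```text
time: 5.1
eef_pos: [0.5471, 0.1538, 0.3235]
tcp_rot: [-0.171, 3.137, -0.003]
force: [0.0, -0.2, -0.2]
finger_gap: 0.033
51 [200.1372549  158.58823529] [194 157] [207 160] [0.54521369 0.15733417 0.155     ]
t 5.2 pos [0.5473 0.1538 0.3243] yaw 6.23 tilt [ 0.001 -0.001] F [-0.4  0.3 -0.2] gap 0.033
  turn [-0.002  0.001 -0.005] shift [0.0002 0.0002 0.0063] rows>= 1.0
```

View pics/a6.png

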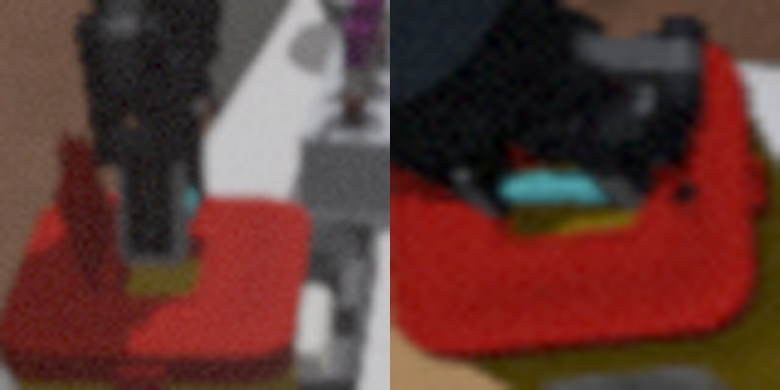

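```bash
python3 -m crank '0 0 0 -0.002 0 0.007 0.75; 0 0 0 0 0 0 0.75; 0 0 0 0 0 0 0.4; 0 0 0 0 0 0 0.4; 0 0 0 0 0 0 0.4' ; python3 -c "
from h import *
d=cam('side');c=cam('top')
cv2.imwrite('pics/a7.png',np.hstack([cv2.resize(d['color'][195:275,235:315],(390,390),interpolation=cv2.INTER_CUBIC),cv2.resize(c['color'][135:185,180:230],(390,390),interpolation=cv2.INTER_CUBIC)])[:,:,::-1])
plan((.547,.154,.318),6.5)"
```

```text
time: 5.82
eef_pos: [0.5495, 0.1536, 0.3177]
tcp_rot: [-0.17, 3.134, -0.002]
force: [0.2, 1.4, -0.0]
finger_gap: 0.0513
t 5.92 pos [0.5494 0.1536 0.3176] yaw 6.21 tilt [ 0.003 -0.001] F [ 1.1 -0.9  0.9] gap 0.0514
  turn [-0.001  0.003 -0.005] shift [ 0.0024  0.0007 -0.0004] rows>= 1.0
```

View pics/a7.png

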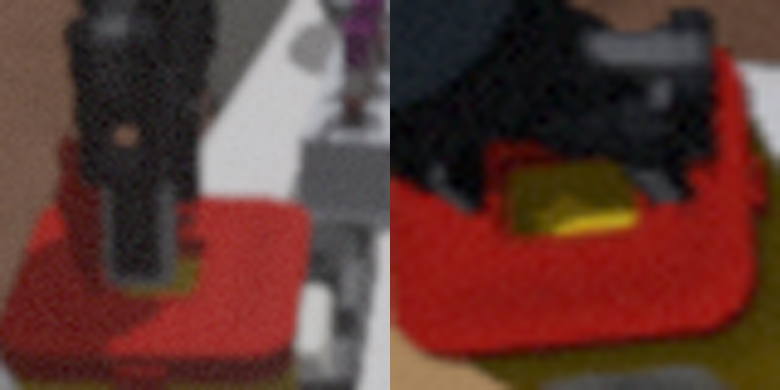

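```bash
python3 -m crank '0 0 0 0 0 -0.04 0.4; 0 0 0 0 0 -0.04 0.9; 0 0 0 -0.025 0 -0.005 1; 0 0 0 -0.035 0 0 1; 0 0 0 -0.02 0 0 1' ; python3 -c "
from h import *
d=cam('side');c=cam('top')
cv2.imwrite('pics/a8.png',np.hstack([cv2.resize(d['color'][170:290,215:335],(390,390),interpolation=cv2.INTER_CUBIC),cv2.resize(c['color'][135:185,180:230],(390,390),interpolation=cv2.INTER_CUBIC)])[:,:,::-1])
plan((.622,.164,.338),6.5)"
```

```text
time: 6.55
eef_pos: [0.6295, 0.1624, 0.4071]
tcp_rot: [-0.172, 3.132, -0.001]
force: [-0.3, -0.2, -0.5]
finger_gap: -0.0001
t 6.65 pos [0.6297 0.1625 0.4059] yaw 6.25 tilt [ 0.003 -0.001] F [ 0.1 -0.3 -0.6] gap -0.0002
  turn [-0.001  0.003 -0.004] shift [0.0077 0.0024 0.0679] rows>= 2.0
```

View pics/a8.png

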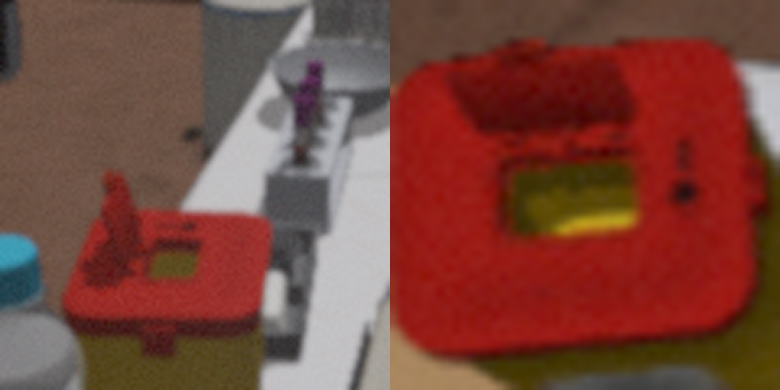

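```bash
python3 -m crank '0 0 0 0 0.001 0.035 1; 0 0 0 0 0 0.032 1; 0 0 0 0.02 0 0 1; 0 0 0 0.02 0 0 1; 0 0 0 0.02 0 0 1' ; python3 -c "
from h import *
d=cam('side');c=cam('top')
cv2.imwrite('pics/a9.png',np.hstack([cv2.resize(d['color'][190:290,215:315],(390,390),interpolation=cv2.INTER_CUBIC),cv2.resize(c['color'][135:185,180:230],(390,390),interpolation=cv2.INTER_CUBIC)])[:,:,::-1])
plan((.54,.155,.338),6.5)"
```

```text
time: 7.28
eef_pos: [0.5693, 0.1566, 0.3373]
tcp_rot: [-0.17, 3.126, -0.001]
force: [13.7, 0.2, -4.5]
finger_gap: 0.0004
t 7.38 pos [0.5674 0.1565 0.3374] yaw 6.25 tilt [0.006 0.   ] F [0.3 0.6 1.2] gap -0.0004
  turn [-0.001  0.006 -0.004] shift [ 0.0274  0.0015 -0.0008] rows>= 1.0
```

View pics/a9.png

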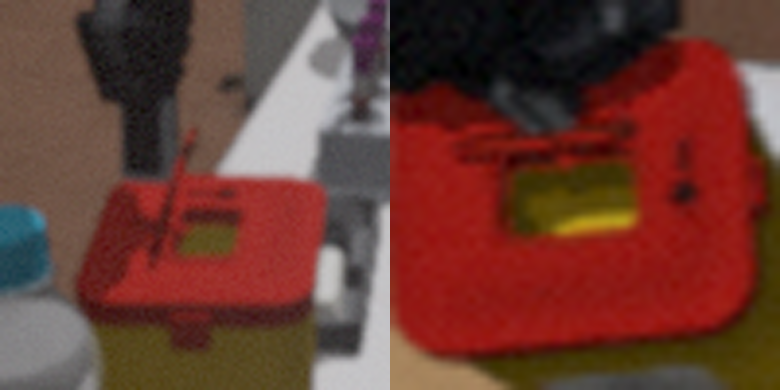

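Flap has been pushed past upright (side view, leaning towards the mouth). Continue.

```bash
python3 -m crank '0 0 0 0.012 0 0 1; 0 0 0 0.012 0 0 1; 0 0 0 0.012 0 0 1; 0 0 0 0.01 0 0.0 1; 0 0 0 0 0 0 1' ; python3 -c "
from h import *
d=cam('side');c=cam('top')
cv2.imwrite('pics/a10.png',np.hstack([cv2.resize(d['color'][190:290,215:315],(390,390),interpolation=cv2.INTER_CUBIC),cv2.resize(c['color'][135:185,180:230],(390,390),interpolation=cv2.INTER_CUBIC)])[:,:,::-1])
plan((.54,.155,.338),6.5)"
```

```text
time: 8.0
eef_pos: [0.5195, 0.1514, 0.3372]
tcp_rot: [-0.172, 3.131, -0.0]
force: [-0.3, -0.6, 0.5]
finger_gap: 0.0001
t 8.1 pos [0.5202 0.1515 0.3372] yaw 6.26 tilt [0.007 0.   ] F [ 0.1 -0.4  0.7] gap 0.0004
  turn [-0.     0.007 -0.004] shift [-0.02    0.0013 -0.0006] rows>= 1.0
```

View pics/a10.png

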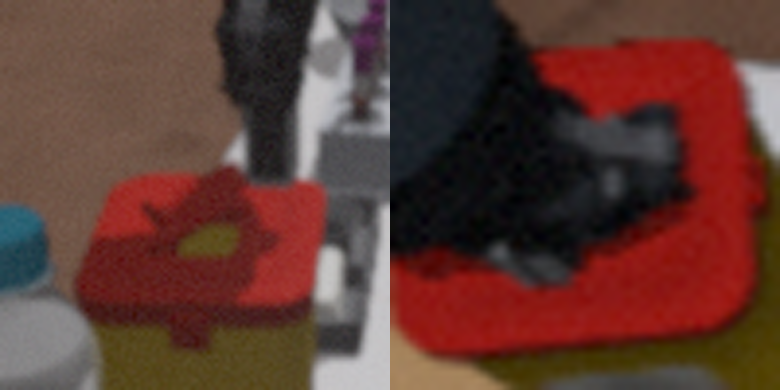

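```bash
python3 -m crank '0 0.005 0 0 0 -0.015 1; 0 0 0 -0.018 0.001 0 1; 0 0 0 0 0 0.012 1; 0 0 0 0 0 0.012 1; 0 0 0 0 0 0.007 1' ; python3 -c "
from h import *
d=cam('side');c=cam('top')
cv2.imwrite('pics/a11.png',np.hstack([cv2.resize(d['color'][190:290,215:315],(390,390),interpolation=cv2.INTER_CUBIC),cv2.resize(c['color'][135:185,180:230],(390,390),interpolation=cv2.INTER_CUBIC)])[:,:,::-1])
plan((.54,.155,.338),6.5)"
```

```text
time: 8.72
eef_pos: [0.5375, 0.1541, 0.3194]
tcp_rot: [0.171, -3.134, 0.003]
force: [-1.9, 0.5, 2.1]
finger_gap: -0.0002
t 8.82 pos [0.5377 0.1542 0.3192] yaw 6.24 tilt [-0.003 -0.002] F [ 0.2 -0.1 -0.4] gap 0.0002
  turn [-0.002 -0.003 -0.005] shift [-0.0023  0.0005 -0.0188] rows>= 1.0
```

View pics/a11.png

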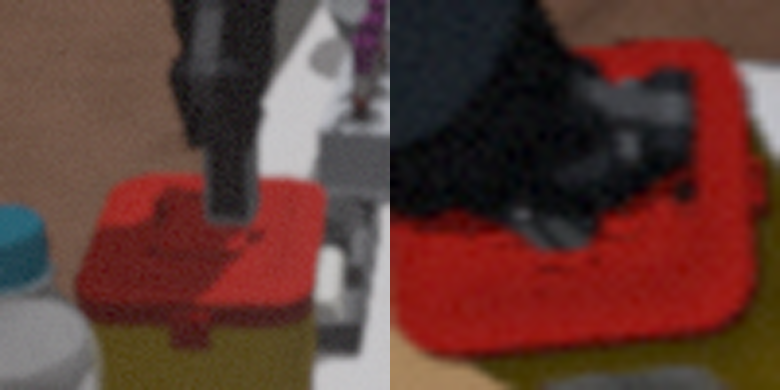

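Nearly shut; press a bit further while watching the force.

```bash
python3 -m crank '0 0 0 0 0 0.002 1; 0 0 0 0 0 0.002 1'; python3 -m crank '0 0 0 0 0 0.002 1; 0 0 0 0 0 0.001 1'; python3 -c "
from h import *
plan((.54,.155,.338),6.5)"
```

```text
time: 9.07
eef_pos: [0.5378, 0.1541, 0.3177]
tcp_rot: [-0.172, 3.137, -0.003]
force: [-9.4, 0.3, 17.7]
finger_gap: -0.0001
time: 9.32
eef_pos: [0.5373, 0.1541, 0.3181]
tcp_rot: [-0.173, 3.134, -0.002]
force: [-2.2, -0.4, 2.6]
finger_gap: 0.0
t 9.32 pos [0.5373 0.1541 0.3181] yaw 6.33 tilt [ 0.003 -0.001] F [-2.2 -0.4  2.6] gap 0.0
  turn [-0.001  0.003 -0.003] shift [-0.0029  0.0006 -0.0199] rows>= 1.0
```

```bash
python3 -m crank '0 0 0 0 0 -0.05 1; 0 0 0 0.03 -0.03 -0.03 0.8; 0 0 0 0.02 -0.05 0 0.6;0 0 0 0.02 -0.055 0 0.6;0 0 0 0.02 -0.055 0 0.6' ; python3 -c "
from h import *
d=cam('side');c=cam('top')
cv2.imwrite('pics/a12.png',np.hstack([cv2.resize(d['color'][190:290,215:315],(390,390),interpolation=cv2.INTER_CUBIC),cv2.resize(c['color'][135:185,180:230],(390,390),interpolation=cv2.INTER_CUBIC)])[:,:,::-1])
plan((.437,-.0825,.30),90)"
```

```text
time: 9.95
eef_pos: [0.4677, -0.0467, 0.4008]
tcp_rot: [-0.183, 3.13, -0.003]
force: [1.0, -0.6, 0.1]
finger_gap: 0.0342
t 10.05 pos [ 0.467  -0.0491  0.4011] yaw 6.38 tilt [ 0.006 -0.002] F [0.3 0.1 1. ] gap 0.0342
  turn [-0.007  0.003 -1.459] shift [ 0.0341 -0.0296  0.1009] rows>= 9.0
```

View pics/a12.png

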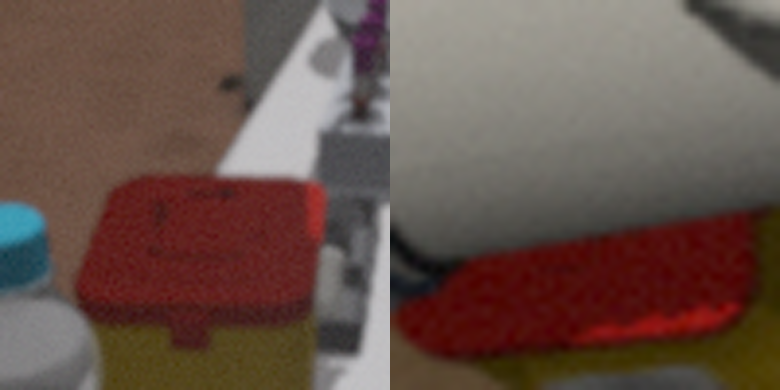

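Run:
```python
from h import *
print(np.round(st()[0]["q"],3))
import cv2
d=cam("side"); b=cv2.imread("pics/side0.png"); hsv=cv2.cvtColor(b,cv2.COLOR_BGR2HSV)
m=cv2.inRange(hsv,(130,40,30),(170,255,255)); M=np.zeros_like(m); M[205:235,335:360]=m[205:235,335:360]; M2=np.zeros_like(m); M2[185:220,295:320]=m[185:220,295:320]
for MM in(M,M2):
    p=np.argwhere(MM)[:,::-1]; print(len(p),p.mean(0),p.min(0),p.max(0))
    if MM is M:
        c=cam("top"); print(tri(c,(299,212.65),d,p.mean(0)), onz(d,*p.mean(0),.092))
```

```text
[ 0.232  0.094 -0.101  0.004 -1.371 -1.692]
56 [347.07142857 221.73214286] [345 216] [350 227]
(array([ 0.43762179, -0.08150303,  0.09501957]), np.float64(0.00010348389599370544)) [ 0.43806852 -0.08823965  0.092     ]
123 [309.33333333 198.48780488] [305 189] [314 208]
```

```bash
python3 -m crank '0 0 -0.182 0 0 0.01 0.6; 0 0 -0.182 0 0 0.01 0.6;0 0 -0.182 0 0 0.01 0.6;0 0 -0.182 0 0 0.01 0.6;0 0 -0.182 0 0 0.01 0.6'; python3 -m crank '0 0 -0.182 0 0 0.01 0.6; 0 0 -0.182 0 0 0.01 0.6;0 0 -0.182 0 0 0 0.55;0 0 0 0 0 0 0.55' ; python3 -c "
from h import *
plan((.4375,-.082,.29),92)"
```

```text
time: 10.78
eef_pos: [0.4709, -0.0408, 0.3491]
tcp_rot: [-1.574, 2.71, -0.007]
force: [-0.6, 0.2, -0.1]
finger_gap: 0.0339
time: 11.28
eef_pos: [0.4727, -0.0357, 0.3266]
tcp_rot: [-2.267, 2.168, -0.007]
force: [-0.1, 0.4, 0.3]
finger_gap: 0.0387
t 11.28 pos [ 0.4727 -0.0357  0.3266] yaw 92.54 tilt [0.006 0.   ] F [-0.1  0.4  0.3] gap 0.0387
  turn [-0.006 -0.     0.009] shift [0.0446 0.0374 0.0364] rows>= 2.0
```

```bash
python3 -m crank '-0.005 0 0.005 0.03 0.025 0.015 0.5; 0 0 0 0.015 0.012 0.015 0.5; 0 0 0 0 0 0 0.5' ; python3 -c "
from h import *
plan((.4375,-.082,.29),92)
d=cam('side');c=cam('top')
cv2.imwrite('pics/b1.png',np.hstack([cv2.resize(d['color'][170:250,310:390],(390,390),interpolation=cv2.INTER_CUBIC),cv2.resize(c['color'][170:250,260:340],(390,390),interpolation=cv2.INTER_CUBIC)])[:,:,::-1])"
```

```text
time: 11.65
eef_pos: [0.4382, -0.081, 0.2958]
tcp_rot: [-2.254, 2.185, -0.003]
force: [-0.4, 0.1, 0.9]
finger_gap: 0.0428
t 11.65 pos [ 0.4382 -0.081   0.2958] yaw 91.77 tilt [0.003 0.   ] F [-0.4  0.1  0.9] gap 0.0428
  turn [-0.003  0.    -0.004] shift [0.001  0.0007 0.0058] rows>= 1.0
```

View pics/b1.png

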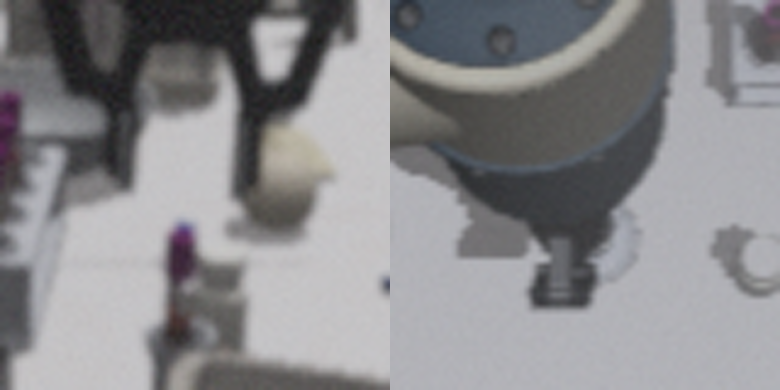

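```bash
python3 -m crank '0 0 0 0.001 0.001 0.02 0.5; 0 0 0 0 0 0.021 0.5; 0 0 0 0 0 0 0.5' ; python3 -c "
from h import *
plan((.4375,-.082,.254),92)
d=cam('side')
cv2.imwrite('pics/b2.png',np.hstack([cv2.resize(d['color'][180:250,310:380],(490,490),interpolation=cv2.INTER_CUBIC)])[:,:,::-1])"
```

```text
time: 12.12
eef_pos: [0.4417, -0.0794, 0.2577]
tcp_rot: [-2.251, 2.18, -0.012]
force: [0.3, -0.3, 0.4]
finger_gap: 0.0427
t 12.12 pos [ 0.4417 -0.0794  0.2577] yaw 91.84 tilt [0.011 0.001] F [ 0.3 -0.3  0.4] gap 0.0427
  turn [-0.011  0.    -0.003] shift [0.0025 0.0043 0.0036] rows>= 1.0
```

View pics/b2.png

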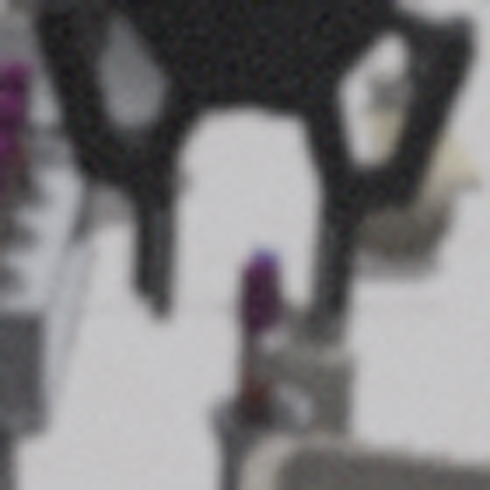

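```bash
python3 -m crank '-0.01 0 0 0.0025 0.0045 0.003 0.5; 0 0 0 0 0 0 0.5; 0 0 0 0 0 0 0.9; 0 0 0 0 0 0 0.9; 0 0 0 0 0 0 0.9' 40 ; python3 -c "
from h import *
plan((.4375,-.082,.254),92)"
```

```text
time: 12.8
eef_pos: [0.4389, -0.0818, 0.2582]
tcp_rot: [-2.253, 2.181, -0.009]
force: [-0.4, -0.3, 0.4]
finger_gap: 0.0138
t 12.8 pos [ 0.4389 -0.0818  0.2582] yaw 91.86 tilt [0.008 0.   ] F [-0.4 -0.3  0.4] gap 0.0138
  turn [-0.008 -0.    -0.002] shift [0.0002 0.0014 0.0042] rows>= 1.0
```

```bash
python3 -m crank '0 0 0 0 0 -0.03 0.9; 0 0 0 0 0 -0.035 0.9; 0 0 0 0 0 -0.04 0.9; 0 0 0 0 0 -0.035 0.9' ; python3 -c "
from h import *
plan((.5495,-.295,.38),93.5)
d=cam('side')
cv2.imwrite('pics/b3.png',np.hstack([cv2.resize(d['color'][130:250,300:420],(490,490),interpolation=cv2.INTER_CUBIC)])[:,:,::-1])"
```

```text
time: 13.3
eef_pos: [0.4369, -0.0819, 0.3994]
tcp_rot: [2.257, -2.186, 0.001]
force: [-0.0, -0.3, 0.6]
finger_gap: 0.0139
t 13.3 pos [ 0.4369 -0.0819  0.3994] yaw 91.83 tilt [ 0. -0.] F [-0.  -0.3  0.6] gap 0.0139
  turn [-0.    -0.    -0.029] shift [ 0.2166 -0.1058  0.0195] rows>= 5.0
```

View pics/b3.png

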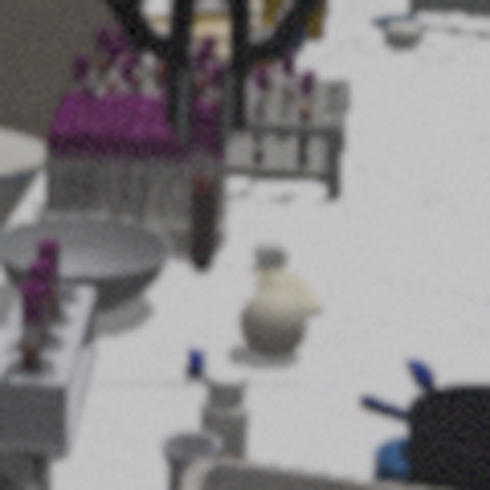

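```bash
python3 -m crank '0 0 -0.014 0.042 -0.02 0 0.9; 0 0 -0.015 0.045 -0.021 0 0.9; 0 0 0 0.045 -0.021 0 0.9; 0 0 0 0.045 -0.021 0 0.9; 0 0 0 0.02 -0.01 0 0.9' ; python3 -c "
from h import *
plan((.549,-.295,.38),93.5)"
```

```text
time: 13.98
eef_pos: [0.5442, -0.2785, 0.4069]
tcp_rot: [-2.288, 2.14, -0.016]
force: [0.8, 0.4, -0.3]
finger_gap: 0.0133
t 13.97 pos [ 0.5442 -0.2785  0.4069] yaw 93.83 tilt [ 0.014 -0.001] F [ 0.8  0.4 -0.3] gap 0.0133
  turn [-0.013 -0.001  0.006] shift [ 0.0168 -0.0033  0.0269] rows>= 1.0
```

```bash
python3 -m crank '-0.012 0 0.005 0.017 -0.003 0.02 0.9; 0 0 0 0 0 0.02 0.9; 0 0 0 0 0 0 0.9' ; python3 -c "
from h import *
plan((.549,-.295,.35),93.5)
d=cam('side');c=cam('top')
cv2.imwrite('pics/b4.png',np.hstack([cv2.resize(d['color'][160:240,275:355],(390,390),interpolation=cv2.INTER_CUBIC),cv2.resize(c['color'][140:220,330:410],(390,390),interpolation=cv2.INTER_CUBIC)])[:,:,::-1])"
```

```text
time: 14.35
eef_pos: [0.5488, -0.2974, 0.3614]
tcp_rot: [2.285, -2.153, -0.005]
force: [-0.0, 1.0, 0.4]
finger_gap: 0.014
t 14.35 pos [ 0.5488 -0.2974  0.3614] yaw 93.39 tilt [-0.004  0.001] F [-0.   1.   0.4] gap 0.014
  turn [ 0.004  0.001 -0.002] shift [-0.0024 -0.0004  0.0114] rows>= 1.0
```

View pics/b4.png

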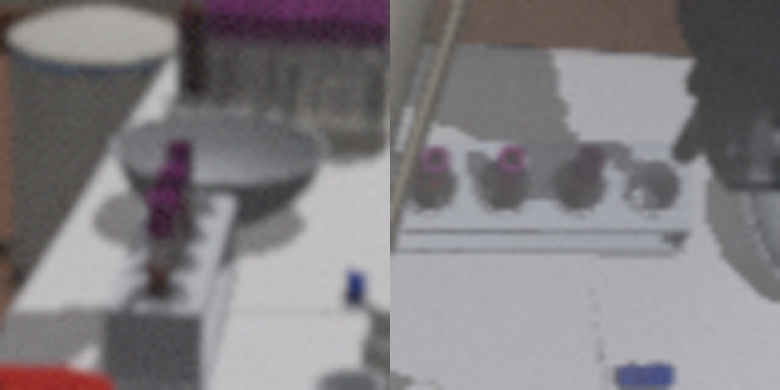

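```bash
python3 -c "
from h import *
d=cam('side');c=cam('top')
for p in [(.5488,-.2974,.116),(.5488,-.2974,.18),(.549,-.295,.052)]: print(p,proj(d,p),proj(c,p))
for u in [(330+262/4.875-.4,140+185/4.875-.4)]: print(onz(c,*u,.052),onz(c,*u,.045))
cv2.imwrite('pics/b5.png',np.hstack([cv2.resize(d['color'][130:210,280:360],(390,390),interpolation=cv2.INTER_CUBIC),cv2.resize(c['color'][140:200,360:420],(390,390),interpolation=cv2.INTER_CUBIC)])[:,:,::-1])"
```

```text
(0.5488, -0.2974, 0.116) [313.9298083  179.35862218] [389.04876736 171.10706814]
(0.5488, -0.2974, 0.18) [314.2524223  156.44027084] [393.92242448 163.4235497 ]
(0.549, -0.295, 0.052) [313.40118461 201.64998661] [383.86232443 177.72121874]
[ 0.54939843 -0.29363596  0.052     ] [ 0.55133585 -0.29472986  0.045     ]
```

View pics/b5.png

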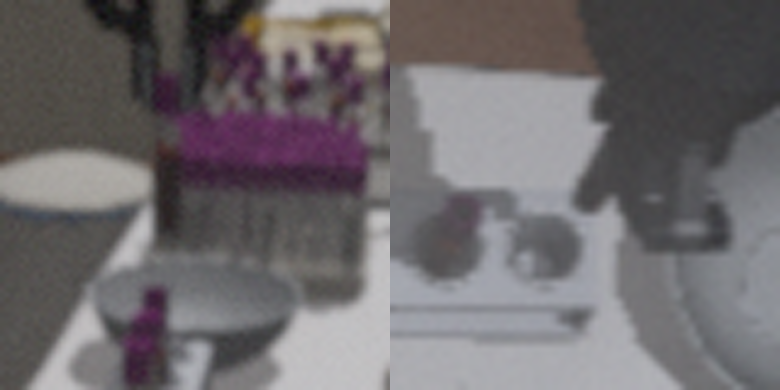

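```bash
python3 -m crank '0.004 0 0 -0.003 0 0.012 0.9; 0 0 0 0 0 0.02 0.9; 0 0 0 0 0 0.015 0.9; 0 0 0 0 0 0 0.9' ; python3 -c "
from h import *
plan((.549,-.2945,.257),93.5)
d=cam('side');c=cam('top')
cv2.imwrite('pics/b6.png',np.hstack([cv2.resize(d['color'][150:230,280:360],(390,390),interpolation=cv2.INTER_CUBIC),cv2.resize(c['color'][140:200,360:420],(390,390),interpolation=cv2.INTER_CUBIC)])[:,:,::-1])"
```

```text
time: 15.05
eef_pos: [0.5495, -0.2932, 0.3177]
tcp_rot: [-2.284, 2.149, -0.014]
force: [-0.7, -0.6, 0.3]
finger_gap: 0.0135
t 15.05 pos [ 0.5495 -0.2932  0.3177] yaw 93.51 tilt [ 0.01  -0.002] F [-0.7 -0.6  0.3] gap 0.0135
  turn [-0.01  -0.003  0.   ] shift [0.0011 0.0012 0.0607] rows>= 2.0
```

View pics/b6.png

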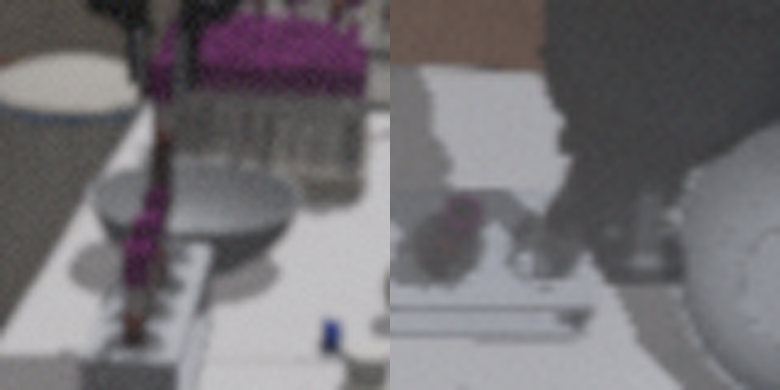

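```bash
python3 -m crank '-0.01 -0.003 0 0.001 0.001 0.018 0.9; 0 0 0 0 0 0.018 0.9' ; python3 -c "
from h import *
plan((.549,-.2945,.258),93.5)"
```

```text
time: 15.4
eef_pos: [0.5499, -0.295, 0.284]
tcp_rot: [-2.286, 2.15, -0.011]
force: [-0.4, 0.6, 0.0]
finger_gap: 0.0133
t 15.4 pos [ 0.5499 -0.295   0.284 ] yaw 93.52 tilt [ 0.007 -0.003] F [-0.4  0.6  0. ] gap 0.0133
  turn [-0.007 -0.003  0.   ] shift [-0.0006  0.0011  0.026 ] rows>= 1.0
```

```bash
python3 -m crank '-0.007 -0.003 0 0 0 0.014 0.9; 0 0 0 0 0 0.01 0.9; 0 0 0 0 0 0 0.9' ; python3 -c "
from h import *
plan((.549,-.2945,.258),93.5)"
```

```text
time: 15.78
eef_pos: [0.5497, -0.2951, 0.2569]
tcp_rot: [2.287, -2.151, -0.005]
force: [-0.2, -0.7, -0.6]
finger_gap: 0.0134
t 15.78 pos [ 0.5497 -0.2951  0.2569] yaw 93.5 tilt [-0.003  0.001] F [-0.2 -0.7 -0.6] gap 0.0134
  turn [0.003 0.001 0.   ] shift [-0.0007  0.0006 -0.0011] rows>= 1.0
```

```bash
python3 -m crank '0 0 0 0 0 0 0.6; 0 0 0 0 0 0 0.6; 0 0 0 0 0 0 0.6; 0 0 0 0 0 -0.03 0.6; 0 0 0 0 0 -0.05 0.5';python3 -m crank '0 0 0 0 0 -0.05 0.45;  0 0 0 -0.05 0.02 0 0.2; 0 0 0 -0.05 0.03 0 0.2'  ; python3 -c "
from h import *
plan((.424,-.176,.27),92)
d=cam('side');c=cam('top')
cv2.imwrite('pics/b7.png',np.hstack([cv2.resize(d['color'][150:230,280:360],(390,390),interpolation=cv2.INTER_CUBIC),cv2.resize(c['color'][140:220,310:390],(390,390),interpolation=cv2.INTER_CUBIC)])[:,:,::-1])"
```

```text
time: 16.4
eef_pos: [0.5491, -0.2947, 0.335]
tcp_rot: [2.285, -2.15, -0.017]
force: [1.4, -0.3, 0.6]
finger_gap: 0.0427
time: 16.77
eef_pos: [0.4948, -0.1985, 0.3916]
tcp_rot: [2.284, -2.157, -0.002]
force: [1.3, 1.3, 0.4]
finger_gap: 0.0685
t 16.77 pos [ 0.4948 -0.1985  0.3916] yaw 93.27 tilt [-0.001  0.001] F [1.3 1.3 0.4] gap 0.0685
  turn [0.001 0.001 0.022] shift [-0.0264  0.0693  0.1218] rows>= 3.0
```

View pics/b7.png

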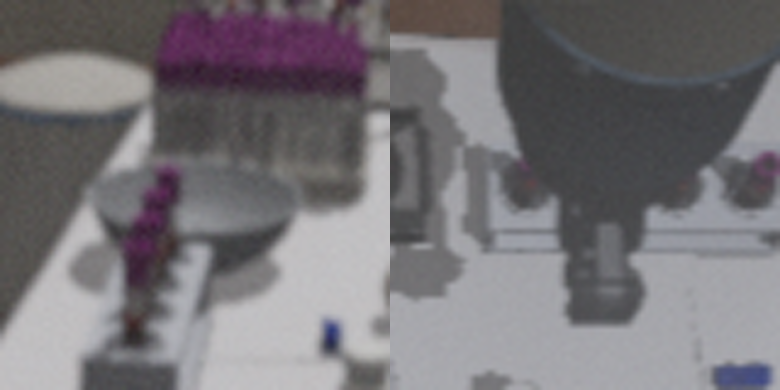

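```bash
python3 -m crank '0 0 0.01 -0.01 0.025 0.04 0.2; 0 0 0.01 -0.01 0.024 0.04 0.2; 0 0 0 -0.006 0.02 0.03 0.2; 0 0 0 0 0 0 0.2' ; python3 -c "
from h import *
plan((.4235,-.1765,.2),92)
d=cam('side');c=cam('top')
cv2.imwrite('pics/c1.png',np.hstack([cv2.resize(d['color'][180:260,315:395],(390,390),interpolation=cv2.INTER_CUBIC),cv2.resize(c['color'][170:250,290:370],(390,390),interpolation=cv2.INTER_CUBIC)])[:,:,::-1])"
```

```text
time: 17.38
eef_pos: [0.4202, -0.1733, 0.2817]
tcp_rot: [-2.265, 2.172, -0.004]
force: [0.6, -0.5, 0.8]
finger_gap: 0.068
t 17.38 pos [ 0.4202 -0.1733  0.2817] yaw 92.4 tilt [0.004 0.001] F [ 0.6 -0.5  0.8] gap 0.068
  turn [-0.004  0.001  0.007] shift [ 0.0034 -0.0028  0.0817] rows>= 2.0
```

View pics/c1.png

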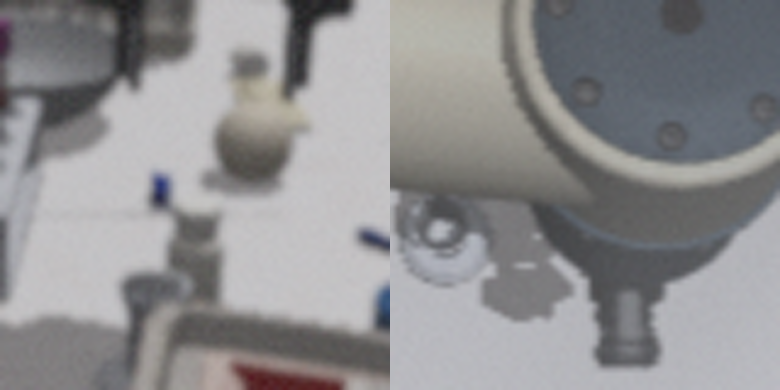

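```bash
python3 -c "
from h import *
d=cam('side')
for p in [(.4202,-.1733,.12),(.4202,-.1733,.055),(.4235,-.1765,.055),(.4235,-.1765,.03)]: print(p,proj(d,p))
"; python3 -m crank '-0.004 0 0.007 0.003 -0.0015 0.03 0.2; 0 0 0 0 0 0.012 0.2; 0 0 0 0 0 0 0.2'; python3 -c "
from h import *
plan((.4235,-.1765,.2),92)
d=cam('side');print(proj(d,st()[0]['eef_pos']-[0,0,.15]))
cv2.imwrite('pics/c2.png',np.hstack([cv2.resize(d['color'][180:250,320:390],(560,560),interpolation=cv2.INTER_CUBIC)])[:,:,::-1])"
```

```text
(0.4202, -0.1733, 0.12) [358.34082845 197.21933536]
(0.4202, -0.1733, 0.055) [356.94555915 222.13634848]
(0.4235, -0.1765, 0.055) [355.69064865 221.50192134]
(0.4235, -0.1765, 0.03) [355.18414234 230.75196094]
time: 17.9
eef_pos: [0.4292, -0.1777, 0.2455]
tcp_rot: [-2.254, 2.175, -0.021]
force: [0.0, -0.2, 0.2]
finger_gap: 0.0684
t 17.9 pos [ 0.4292 -0.1777  0.2455] yaw 92.05 tilt [ 0.016 -0.003] F [ 0.  -0.2  0.2] gap 0.0684
  turn [-0.016 -0.004  0.001] shift [-0.0016  0.0064  0.0454] rows>= 1.0
[354.14769458 205.60636515]
```

View pics/c2.png

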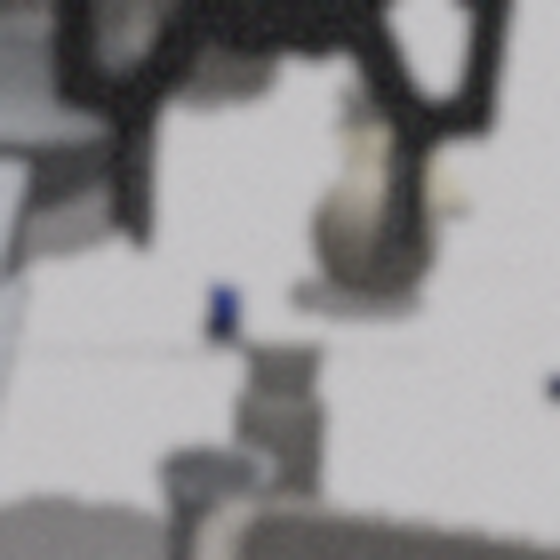

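```bash
python3 -m crank '-0.016 -0.004 0 -0.0016 0.0064 0.02 0.2; -0.006 0 0 0 0.001 0.015 0.2; 0 0 0 0 0 0 0.2'; python3 -c "
from h import *
plan((.4235,-.1765,.2),92)"
```

```text
time: 18.32
eef_pos: [0.4225, -0.1764, 0.2102]
tcp_rot: [2.259, -2.179, -0.004]
force: [-0.1, -0.1, 0.5]
finger_gap: 0.0683
t 18.32 pos [ 0.4225 -0.1764  0.2102] yaw 92.07 tilt [-0.004 -0.   ] F [-0.1 -0.1  0.5] gap 0.0683
  turn [ 0.004 -0.     0.001] shift [ 0.0001 -0.001   0.0102] rows>= 1.0
```

```bash
python3 -m crank '0 0 0 0 -0.001 0.01 0.2; 0 0 0 0 0 0 0.2; 0 0 0 0 0 0 0.75; 0 0 0 0 0 0 0.75; 0 0 0 0 0 0 0.75' 30; python3 -c "
from h import *
plan((.4235,-.1765,.2),92)
d=cam('side')
cv2.imwrite('pics/c3.png',np.hstack([cv2.resize(d['color'][180:250,320:390],(560,560),interpolation=cv2.INTER_CUBIC)])[:,:,::-1])"
```

```text
time: 18.95
eef_pos: [0.4243, -0.1765, 0.2005]
tcp_rot: [2.26, -2.179, -0.001]
force: [-0.4, 0.3, 0.1]
finger_gap: 0.0266
t 18.95 pos [ 0.4243 -0.1765  0.2005] yaw 92.11 tilt [-0.002 -0.001] F [-0.4  0.3  0.1] gap 0.0266
  turn [ 0.002 -0.001  0.002] shift [-0.      0.0008  0.0005] rows>= 1.0
```

View pics/c3.png

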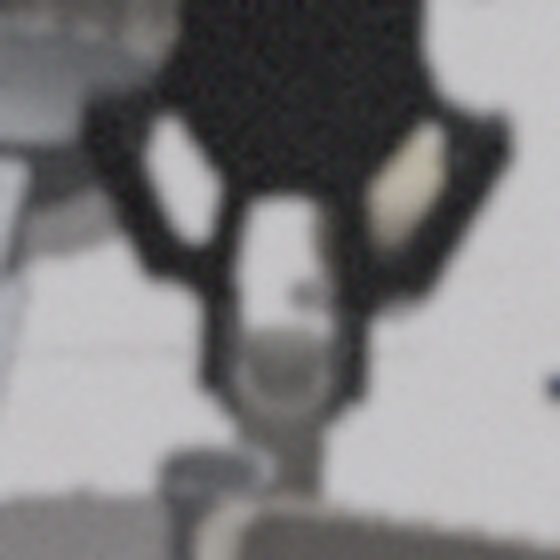

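```bash
python3 -m crank '0 0 0 0 0 0 0.75; 0 0 0 0 0 0 0.75'; python3 -m crank '0 0 0 0 0 -0.02 0.75; 0 0 0 0 0 -0.03 0.75; 0 0 0 0 0 0 0.75';python3 -c "
from h import *
plan((.551,-.0816,.28),96)
d=cam('side')
cv2.imwrite('pics/c4.png',np.hstack([cv2.resize(d['color'][170:240,320:390],(560,560),interpolation=cv2.INTER_CUBIC)])[:,:,::-1])"
```

```text
time: 19.25
eef_pos: [0.4242, -0.1765, 0.2005]
tcp_rot: [2.26, -2.179, -0.001]
force: [-0.1, 0.1, -1.0]
finger_gap: 0.0264
time: 19.62
eef_pos: [0.4239, -0.1764, 0.2511]
tcp_rot: [2.259, -2.178, -0.004]
force: [0.4, 0.6, -1.2]
finger_gap: 0.0264
t 19.62 pos [ 0.4239 -0.1764  0.2511] yaw 92.09 tilt [-0.004 -0.   ] F [ 0.4  0.6 -1.2] gap 0.0264
  turn [ 0.004 -0.    -0.068] shift [-0.0901 -0.1303 -0.0294] rows>= 3.0
```

View pics/c4.png

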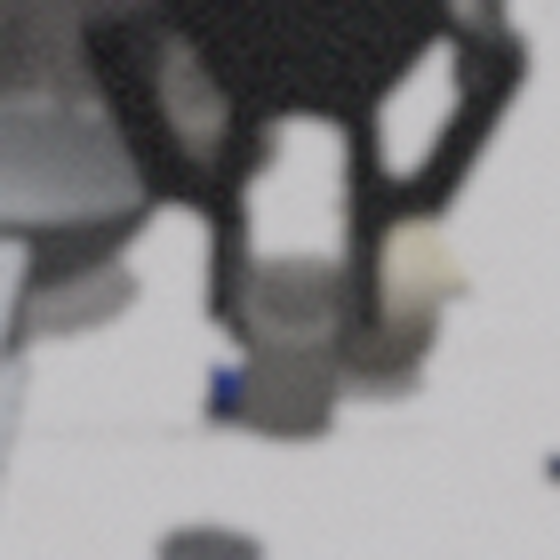

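```bash
python3 -c "
from h import *
d=cam('side')
for dy in (-.01,0,.01):
  print(dy,proj(d,(.4239,-.1764+dy,.1056)),'front bottom',proj(d,(.4239,-.1764+dy+.014,.0506)),proj(d,(.4239,-.1764+dy,.07)))
c=cam('top');cv2.imwrite('pics/c5.png',np.hstack([cv2.resize(c['color'][130:230,250:350],(390,390),interpolation=cv2.INTER_CUBIC),cv2.resize(cv2.imread('pics/top0.png')[150:200,255:325,::-1],(390,280),interpolation=cv2.INTER_CUBIC).copy() if 0 else cv2.resize(cv2.imread('pics/top0.png')[140:210,255:325,::-1],(390,390),interpolation=cv2.INTER_CUBIC)])[:,:,::-1])"
```

```text
-0.01 [356.86567025 200.79273062] front bottom [355.31522056 223.8100114 ] [356.12592779 214.29270122]
0 [356.57504127 202.26558027] front bottom [355.0116491  225.49361135] [355.83199049 215.8750956 ]
0.01 [356.27875537 203.76709809] front bottom [354.70220788 227.20976489] [355.53240601 217.48789127]
```

View pics/c5.png

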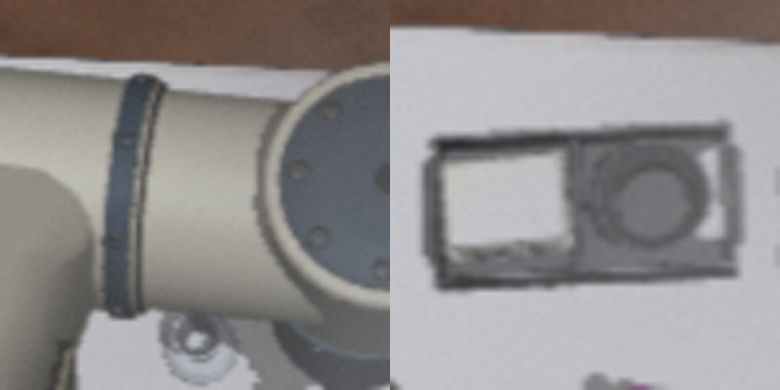

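```bash
python3 -c "
from h import *
c=cam('top')
a=cv2.imread('pics/top0.png')
cv2.imwrite('pics/c6.png',cv2.resize(a[155:200,280:325],(765,585) if 0 else (585,585),interpolation=cv2.INTER_CUBIC))
for u,z in [((300.6,174.6),.027),((302.8,176),.008)]: print(onz(c,*u,z))
"
```

```text
[ 0.5531235  -0.07485102  0.027     ]
[ 0.5546573 -0.0798674  0.008    ]
```

View pics/c6.png

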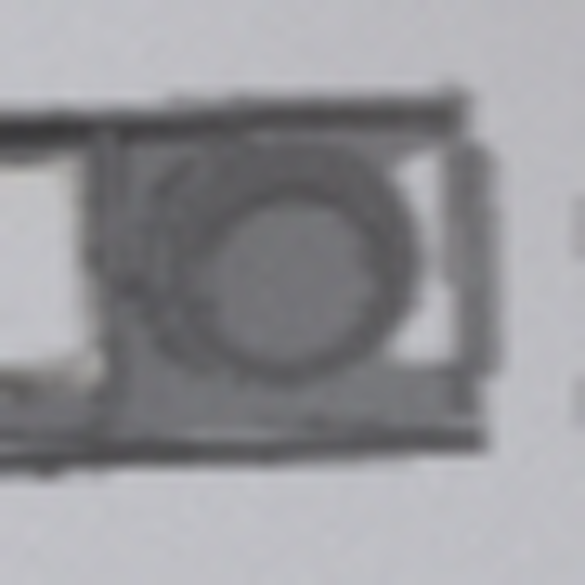

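```bash
python3 -c "
from h import *
c=cam('top')
for u,z in [((301.4,174.5),.027),((301.8,176),.005),((301.8,176),.01)]: print(onz(c,*u,z))
plan((.554,-.0775,.28),96)
"
```

```text
[ 0.55351272 -0.07698663  0.027     ]
[ 0.55532629 -0.07693877  0.005     ]
[ 0.55397704 -0.07725321  0.01      ]
t 19.88 pos [ 0.4227 -0.1762  0.2483] yaw 92.06 tilt [-0.01   0.001] F [-0.4  0.8  0. ] gap 0.0266
  turn [ 0.01   0.001 -0.069] shift [-0.0939 -0.1344 -0.033 ] rows>= 3.0
```

```bash
python3 -m crank '0.01 0 0 0 0 -0.05 0.75; 0 0 -0.03 -0.025 -0.036 0 0.75; 0 0 -0.035 -0.03 -0.042 0 0.75; 0 0 0 -0.024 -0.036 0 0.75; 0 0 0 -0.01 -0.014 0 0.75'; python3 -c "
from h import *
plan((.554,-.077,.26),96)"
```

```text
time: 20.5
eef_pos: [0.5464, -0.0763, 0.2957]
tcp_rot: [2.327, -2.105, -0.01]
force: [-0.1, -0.4, 0.5]
finger_gap: 0.0264
t 20.5 pos [ 0.5464 -0.0763  0.2957] yaw 95.74 tilt [-0.007  0.001] F [-0.1 -0.4  0.5] gap 0.0264
  turn [ 0.007  0.002 -0.005] shift [ 0.0015 -0.0077  0.0356] rows>= 1.0
```

```bash
python3 -m crank '0.003 0 0 0.0015 -0.006 0.018 0.75; 0 0 0 0 0 0.017 0.75; 0 0 0 0 0 0 0.75'; python3 -c "
from h import *
plan((.554,-.077,.206),96)
d=cam('side');c=cam('top')
cv2.imwrite('pics/c7.png',np.hstack([cv2.resize(d['color'][200:280,265:345],(390,390),interpolation=cv2.INTER_CUBIC),cv2.resize(c['color'][140:210,265:335],(390,390),interpolation=cv2.INTER_CUBIC)])[:,:,::-1])"
```

```text
time: 20.88
eef_pos: [0.5526, -0.0765, 0.2574]
tcp_rot: [2.328, -2.103, -0.011]
force: [0.2, 0.5, -0.2]
finger_gap: 0.0267
t 20.88 pos [ 0.5526 -0.0765  0.2574] yaw 95.8 tilt [-0.008  0.001] F [ 0.2  0.5 -0.2] gap 0.0267
  turn [ 0.008  0.002 -0.003] shift [ 0.0007 -0.0018  0.0514] rows>= 1.0
```

View pics/c7.png

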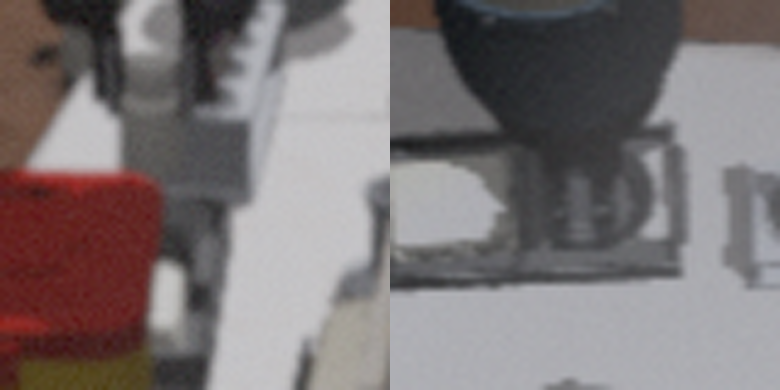

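```bash
python3 -m crank '0.006 0 0 0.0005 -0.002 0.02 0.75; 0 0 0 0 0 0.015 0.75'; python3 -c "
from h import *
plan((.554,-.077,.206),96)"
```

```text
time: 21.22
eef_pos: [0.5561, -0.0773, 0.2265]
tcp_rot: [-2.327, 2.102, -0.007]
force: [-0.6, -0.0, 0.2]
finger_gap: 0.0264
t 21.23 pos [ 0.5561 -0.0773  0.2265] yaw 95.81 tilt [0.007 0.002] F [-0.6 -0.   0.2] gap 0.0264
  turn [-0.007  0.001 -0.003] shift [-0.0005  0.0022  0.0205] rows>= 1.0
```

```bash
python3 -m crank '-0.007 0 0 0 0.002 0.01 0.75; 0 0 0 0 0 0.007 0.75; 0 0 0 0 0 0 0.75'; python3 -c "
from h import *
plan((.554,-.077,.206),96)"
```

```text
time: 21.6
eef_pos: [0.5539, -0.0777, 0.2087]
tcp_rot: [2.331, -2.106, -0.001]
force: [-0.8, 0.4, -0.7]
finger_gap: 0.0265
t 21.6 pos [ 0.5539 -0.0777  0.2087] yaw 95.81 tilt [-0.001  0.001] F [-0.8  0.4 -0.7] gap 0.0265
  turn [ 0.001  0.001 -0.003] shift [-0.0006 -0.0001  0.0027] rows>= 1.0
```

```bash
python3 -m crank '0 0 0 0 0 0.002 0.75; 0 0 0 0 0 0.001 0.75'; python3 -m crank '0 0 0 0 0 0 0.75; 0 0 0 0 0 0 0.5;0 0 0 0 0 0 0.5;0 0 0 0 0 0 0.3;0 0 0 0 0 0 0.3'; python3 -c "
from h import *
plan((.554,-.077,.206),96)
d=cam('side')
cv2.imwrite('pics/c8.png',np.hstack([cv2.resize(d['color'][200:280,265:345],(560,560),interpolation=cv2.INTER_CUBIC)])[:,:,::-1])"
```

```text
time: 21.85
eef_pos: [0.5543, -0.0777, 0.2064]
tcp_rot: [-2.331, 2.105, -0.001]
force: [0.5, 0.2, -0.1]
finger_gap: 0.0265
time: 22.48
eef_pos: [0.5547, -0.0776, 0.2072]
tcp_rot: [-2.33, 2.104, -0.003]
force: [0.3, -0.1, -0.3]
finger_gap: 0.0596
t 22.48 pos [ 0.5547 -0.0776  0.2072] yaw 95.83 tilt [0.003 0.   ] F [ 0.3 -0.1 -0.3] gap 0.0596
  turn [-0.003  0.    -0.003] shift [-0.0007  0.0007  0.0012] rows>= 1.0
```

View pics/c8.png

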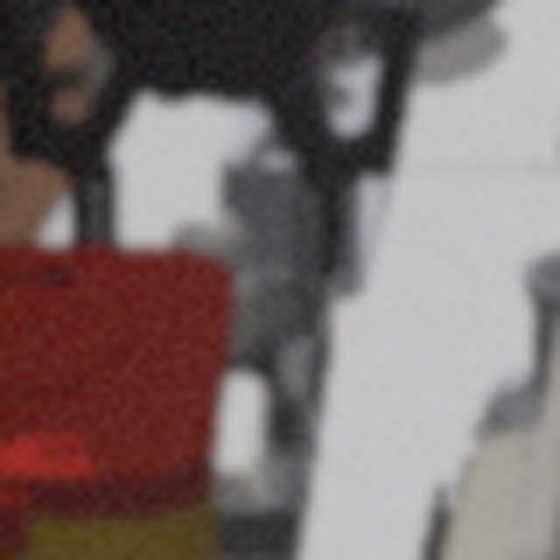

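```bash
python3 -m crank '0 0 0 0 0 -0.03 0.3; 0 0 0 0 0 -0.05 0.3; 0 0 0 0 0 -0.05 0.2; 0 0 0.05 0.045 0.03 0 0.15; 0 0 0.05 0.05 0.035 0 0.1';python3 -m crank '0 0 0 0.05 0.03 0 0.1; 0 0 0 0.05 0.03 0 0.1; 0 0 0 0.05 0.02 0 0.1; 0 0 0 0 0 0 0.1'; python3 -c "
from h import *
plan((.402,-.342,.28),90)
d=cam('side');c=cam('top')
cv2.imwrite('pics/c9.png',np.hstack([cv2.resize(d['color'][180:280,255:355],(390,390),interpolation=cv2.INTER_CUBIC),cv2.resize(c['color'][140:210,265:335],(390,390),interpolation=cv2.INTER_CUBIC)])[:,:,::-1])
cv2.imwrite('pics/c9t.png',c['color'][:,:,::-1])"
```

```text
time: 23.15
eef_pos: [0.4972, -0.177, 0.3409]
tcp_rot: [-2.226, 2.216, -0.003]
force: [0.8, -0.9, -0.3]
finger_gap: 0.0767
time: 23.65
eef_pos: [0.4126, -0.3339, 0.342]
tcp_rot: [-2.222, 2.219, -0.006]
force: [0.1, 0.2, 0.3]
finger_gap: 0.0768
t 23.65 pos [ 0.4126 -0.3339  0.342 ] yaw 90.07 tilt [ 0.004 -0.002] F [0.1 0.2 0.3] gap 0.0768
  turn [-0.004 -0.002  0.001] shift [0.008  0.0109 0.0619] rows>= 2.0
```

View pics/c9.png

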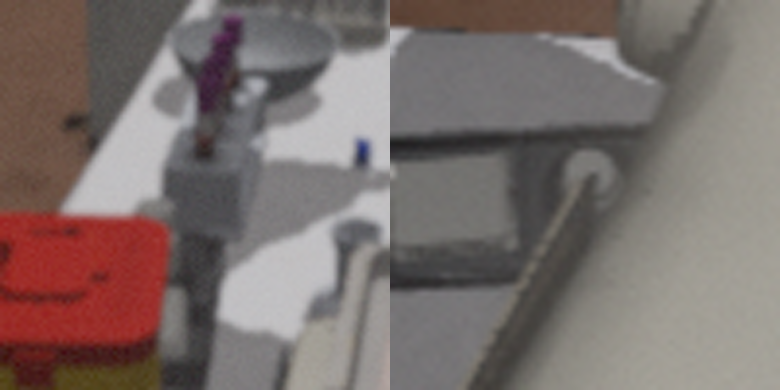

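View pics/c9t.png

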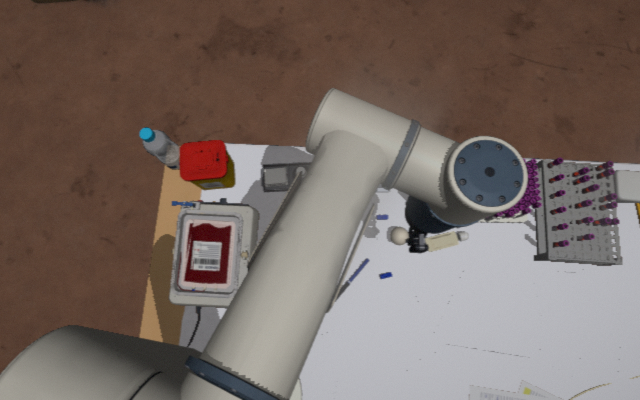

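```bash
python3 -m crank '-0.004 0 0 0.008 0.01 0.03 0.1; 0 0 0 0 0 0.03 0.1; 0 0 0 0 0 0 0.1'; python3 -c "
from h import *
c=cam('top');print('bottle',onz(c,300,171.9,.06))
plan((.402,-.342,.18),90)
d=cam('side');
cv2.imwrite('pics/d1.png',np.hstack([cv2.resize(d['color'][160:240,325:405],(390,390),interpolation=cv2.INTER_CUBIC),cv2.resize(c['color'][190:270,360:440],(390,390),interpolation=cv2.INTER_CUBIC)])[:,:,::-1])"
```

```text
time: 24.12
eef_pos: [0.4059, -0.3374, 0.2815]
tcp_rot: [-2.231, 2.212, -0.005]
force: [0.5, -0.7, 0.7]
finger_gap: 0.0771
bottle [ 0.55130535 -0.07501958  0.06      ]
t 24.18 pos [ 0.4064 -0.3378  0.2831] yaw 90.53 tilt [ 0.005 -0.004] F [ 0.5 -0.3 -0.2] gap 0.0766
  turn [-0.005 -0.004  0.009] shift [0.0038 0.0049 0.1031] rows>= 2.0
```

View pics/d1.png

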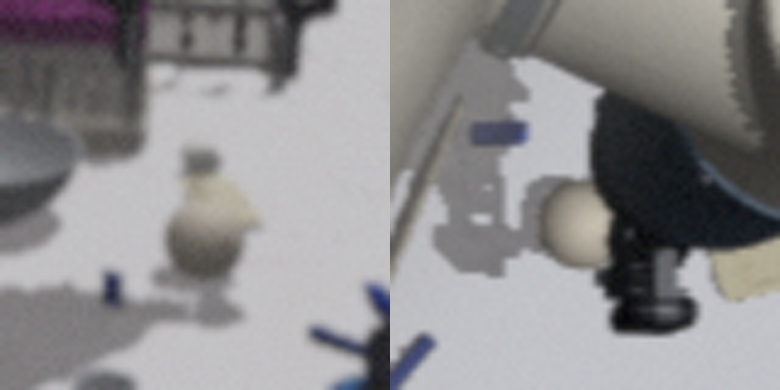

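```bash
python3 -m crank '-0.005 -0.004 0.005 0.004 0.005 0.025 0.1; -0.004 0 0 0 0.001 0.025 0.1; 0 0 0 0 0 0 0.1'; python3 -c "
from h import *
plan((.402,-.342,.18),90)
d=cam('side');
cv2.imwrite('pics/d2.png',np.hstack([cv2.resize(d['color'][160:240,325:405],(560,560),interpolation=cv2.INTER_CUBIC)])[:,:,::-1])"
```

```text
time: 24.6
eef_pos: [0.404, -0.3423, 0.2387]
tcp_rot: [2.23, -2.212, 0.013]
force: [-0.3, 0.3, 0.4]
finger_gap: 0.0767
t 24.6 pos [ 0.404  -0.3423  0.2387] yaw 90.45 tilt [ 0.006 -0.006] F [-0.3  0.3  0.4] gap 0.0767
  turn [-0.006 -0.006  0.008] shift [-0.0007  0.0024  0.0586] rows>= 1.0
```

View pics/d2.png

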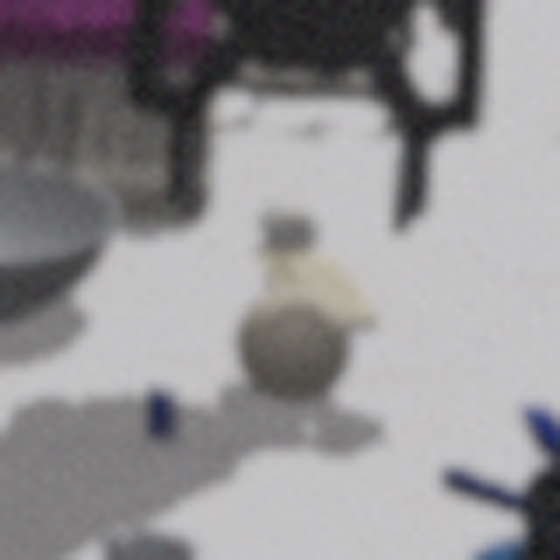

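```bash
python3 -m crank '-0.006 -0.006 0 -0.0005 0.0025 0.025 0.1; -0.004 0 0 0 0.001 0.02 0.1; 0 0 0 0 0 0 0.1'; python3 -c "
from h import *
plan((.402,-.342,.18),90)"
```

```text
time: 25.02
eef_pos: [0.4046, -0.3434, 0.2006]
tcp_rot: [2.233, -2.209, 0.017]
force: [-0.8, 0.7, 1.0]
finger_gap: 0.0769
t 25.02 pos [ 0.4046 -0.3434  0.2006] yaw 90.62 tilt [ 0.008 -0.008] F [-0.8  0.7  1. ] gap 0.0769
  turn [-0.007 -0.008  0.011] shift [-0.0016  0.0027  0.0206] rows>= 1.0
```

```bash
python3 -m crank '-0.007 -0.008 0 -0.001 0.003 0.018 0.1; 0 0 0 0 0 0.003 0.1; 0 0 0 0 0 0 0.4; 0 0 0 0 0 0 0.6; 0 0 0 0 0 0 0.6' 30; python3 -c "
from h import *
plan((.402,-.342,.18),90)"; python3 -m crank '0 0 0 0 0 0 0.6; 0 0 0 0 0 -0.03 0.6; 0 0 0 0 0 -0.05 0.6; 0 0 0 0 0 0 0.6'; python3 -c "
from h import *
plan((.5485,-.4138,.27),90)
d=cam('side');
cv2.imwrite('pics/d3.png',np.hstack([cv2.resize(d['color'][150:230,325:405],(560,560),interpolation=cv2.INTER_CUBIC)])[:,:,::-1])"
```

```text
time: 25.65
eef_pos: [0.4035, -0.3434, 0.183]
tcp_rot: [-2.234, 2.207, -0.011]
force: [0.1, 0.2, -0.8]
finger_gap: 0.0451
t 25.65 pos [ 0.4035 -0.3434  0.183 ] yaw 90.7 tilt [ 0.006 -0.004] F [ 0.1  0.2 -0.8] gap 0.0451
  turn [-0.006 -0.004  0.012] shift [-0.0015  0.0015  0.003 ] rows>= 1.0
time: 26.15
eef_pos: [0.403, -0.3431, 0.265]
tcp_rot: [-2.234, 2.207, -0.01]
force: [0.1, 0.0, -0.6]
finger_gap: 0.0451
t 26.15 pos [ 0.403  -0.3431  0.265 ] yaw 90.7 tilt [ 0.005 -0.003] F [ 0.1  0.  -0.6] gap 0.0451
  turn [-0.005 -0.003  0.012] shift [ 0.0725 -0.1447 -0.004 ] rows>= 3.0
```

View pics/d3.png

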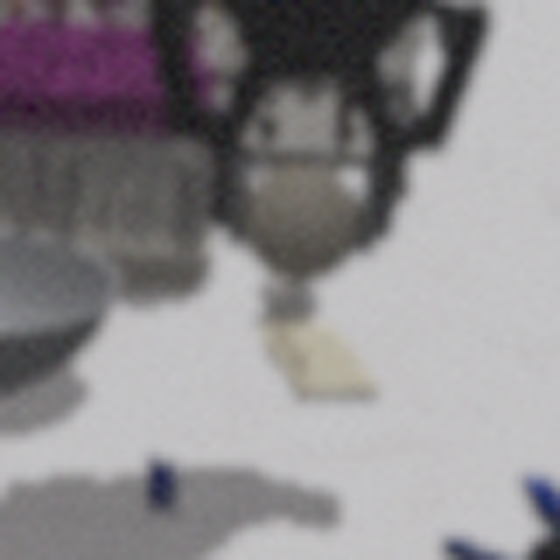

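```bash
python3 -m crank '-0.005 -0.003 0.006 0.02 -0.042 -0.01 0.6; 0 0 0.006 0.022 -0.045 0 0.6; 0 0 0 0.022 -0.044 0 0.6; 0 0 0 0.008 -0.014 0 0.6; 0 0 0 0 0 0 0.6';  python3 -c "
from h import *
plan((.549,-.414,.196),90)"
```

```text
time: 26.82
eef_pos: [0.5486, -0.4141, 0.2624]
tcp_rot: [2.217, -2.221, -0.03]
force: [0.3, 0.9, -0.5]
finger_gap: 0.0453
t 26.82 pos [ 0.5486 -0.4141  0.2624] yaw 89.89 tilt [-0.016  0.011] F [ 0.3  0.9 -0.5] gap 0.0453
  turn [ 0.016  0.011 -0.002] shift [ 0.0007 -0.0015  0.0664] rows>= 2.0
```

```bash
python3 -m crank '0.016 0.011 0 0 -0.001 0.025 0.6; 0 0 0 0 0 0.025 0.6; 0 0 0 0 0 0 0.6';  python3 -c "
from h import *
plan((.549,-.414,.197),90)
d=cam('side');c=cam('top')
cv2.imwrite('pics/d4.png',np.hstack([cv2.resize(d['color'][140:220,285:365],(390,390),interpolation=cv2.INTER_CUBIC),cv2.resize(c['color'][130:210,380:460],(390,390),interpolation=cv2.INTER_CUBIC)])[:,:,::-1])"
```

```text
time: 27.2
eef_pos: [0.5469, -0.4125, 0.2088]
tcp_rot: [2.218, -2.224, -0.007]
force: [0.4, -0.2, 0.3]
finger_gap: 0.0457
t 27.2 pos [ 0.5469 -0.4125  0.2088] yaw 89.85 tilt [-0.004  0.003] F [ 0.4 -0.2  0.3] gap 0.0457
  turn [ 0.004  0.003 -0.003] shift [ 0.0015 -0.0021  0.0118] rows>= 1.0
```

View pics/d4.png

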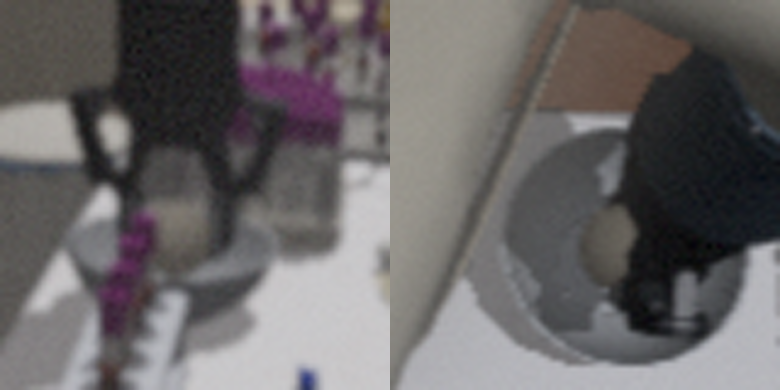

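Ball is over the basin's middle, inside the rim. Lower a little and release.

```bash
python3 -m crank '0.004 0.003 0 0.001 -0.002 0.011 0.6; 0 0 0 0 0 0 0.6; 0 0 0 0 0 0 0.35; 0 0 0 0 0 0 0.3;0 0 0 0 0 0 0.3';  python3 -m crank '0 0 0 0 0 -0.02 0.3; 0 0 0 0 0 -0.05 0.3; 0 0 0 0 0 -0.055 0.3; 0 0 0 -0.02 0.05 -0.02 0.3; 0 0 0 -0.02 0.05 0 0.3'; python3 -m crank '0 0 0 -0.03 0.05 0 0.3; 0 0 0 -0.03 0.05 0 0.3; 0 0 0 0 0.055 0 0.3; 0 0 0 0 0.05 0 0.3; 0 0 0 0 0 0 0.3'; python3 -c "
from h import *
plan((.549,-.414,.197),90)
d=cam('side');c=cam('top')
cv2.imwrite('pics/e1.png',d['color'][:,:,::-1]);cv2.imwrite('pics/e2.png',c['color'][:,:,::-1])"
```

```text
time: 27.92
eef_pos: [0.5508, -0.4148, 0.2039]
tcp_rot: [-2.218, 2.222, -0.019]
force: [-0.2, 0.4, -0.2]
finger_gap: 0.0596
time: 28.55
eef_pos: [0.4502, -0.3739, 0.351]
tcp_rot: [-2.219, 2.221, -0.019]
force: [0.1, -0.3, -0.1]
finger_gap: 0.0598
time: 29.18
eef_pos: [0.2357, -0.3099, 0.3505]
tcp_rot: [-2.218, 2.219, -0.03]
force: [-0.2, -1.0, 0.9]
finger_gap: 0.0596
t 29.18 pos [ 0.2357 -0.3099  0.3505] yaw 89.98 tilt [ 0.016 -0.011] F [-0.2 -1.   0.9] gap 0.0596
  turn [-0.016 -0.011 -0.   ] shift [ 0.1023 -0.3108  0.1597] rows>= 7.0
```

View pics/e1.png

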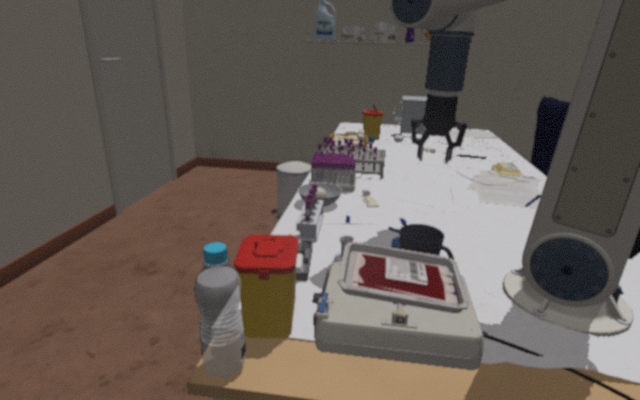

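View pics/e2.png

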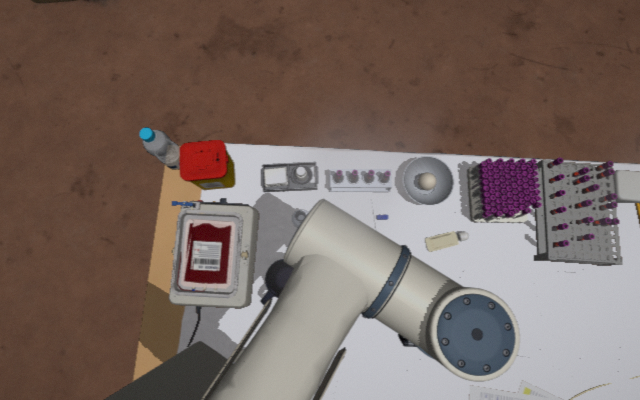

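```bash
python3 -c "
from h import *
c=cam('top');d=cam('side')
t=c['color']
cv2.imwrite('pics/e3.png',np.hstack([cv2.resize(t[130:200,170:240],(390,390),interpolation=cv2.INTER_CUBIC),cv2.resize(t[145:215,265:335],(390,390),interpolation=cv2.INTER_CUBIC)])[:,:,::-1])
cv2.imwrite('pics/e4.png',np.hstack([cv2.resize(t[140:220,365:460],(463,390),interpolation=cv2.INTER_CUBIC),cv2.resize(d['color'][210:290,225:290],(317,390),interpolation=cv2.INTER_CUBIC)])[:,:,::-1])
hsv=cv2.cvtColor(t,cv2.COLOR_RGB2HSV)
m=cv2.inRange(hsv,(130,40,30),(170,255,255)); M=np.zeros_like(m); M[160:235,320:395]=m[160:235,320:395]
n,l,stt,ce=cv2.connectedComponentsWithStats(M)
for i in range(1,n): print(ce[i],stt[i][4],onz(c,*ce[i],.1))
"
```

```text
[339.10526316 172.47368421] 19 [ 0.54358512 -0.17551517  0.1       ]
[354.22222222 171.94444444] 18 [ 0.54689383 -0.21321397  0.1       ]
[371.         172.15789474] 19 [ 0.5484877  -0.25511999  0.1       ]
[387. 173.] 18 [ 0.54834961 -0.29508607  0.1       ]
```

View pics/e3.png

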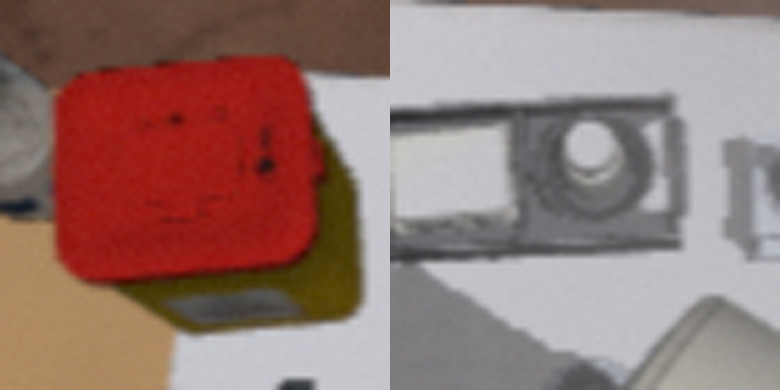

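View pics/e4.png

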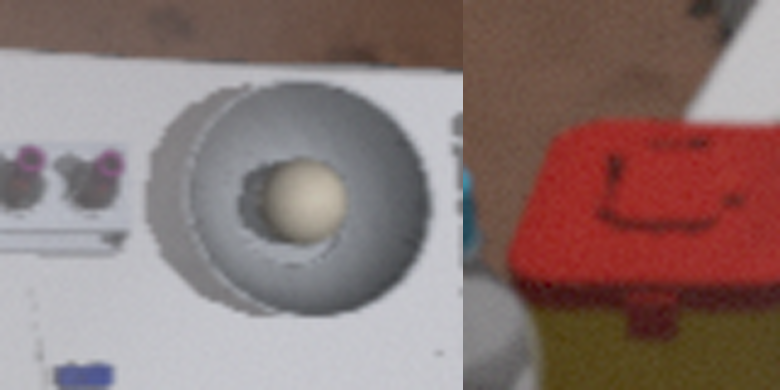

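```bash
python3 -c "
from h import *
c=cam('top');print(onz(c,300.5,171,.06))
s=robot.read_state();print(s['time'],np.abs(s['dq']).max(),s['force'])
print(robot.job_done())"
```

```text
[ 0.55380754 -0.07617004  0.06      ]
29.425 0.007272627089453918 [ 0.03252265 -0.39743018  1.01771076]
the job is handed in; nothing more can be done
None
```

I cleared the station in the order you set and handed the job in at about 29 s. The interface gives no verdict, so the checks below are mine.

| Item | What I did | Last check |
|---|---|---|
| Needle cap | Gripped end to end and dropped through the mouth | Not seen on the lid or back on the table; I never saw it inside the box |
| Flap | Pushed over from behind, then pressed with the shut fingers at about 18 N | Lies flat in both views. At the press, the fingertips stood 4.7 mm above the lid, the height of a shut flap |
| Tube | Drawn up by its cap and lowered into the empty well | Fourth in line with the other three caps, at (0.548, -0.295), within 2 mm of the measured well |
| Bottle | Set down in the caddy's round well and released | Cap at (0.554, -0.076), about 1 mm from the measured well centre, and upright in the top view |
| Ball | Released low over the basin | Resting on the basin floor near the middle, by eye; I did not measure it |

- **Bottle grip:** the gripper read 26.4 mm on the 30 mm bottle. It read 1–3 mm low on every other grasp too, and the bottle did not slip.
- **Outline sizes:** sizes picked by eye in the top view came out about 4% small on the rack, basin and caddy. The 40 mm tube spacing agreed exactly, so I kept the calibration.

At hand-in the arm was drawn back and at rest, touching nothing.

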